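# Pack the vacuum cups into their caddy

### The arm

A 6-joint arm with a two-finger parallel gripper is mounted at the origin on the work surface. World frame = base frame: x ahead of the robot, y to its left, z up, the work surface at z = 0. Lengths are in mm, angles in rad, forces in N, time in s.
With the tool pointing down it reaches from about 350 to 775 mm from the base axis. Payload 7.3 kg.
Tool frame: the origin (TCP) lies on the centre line of the jaws, within the pads' length; the fingertips stand 22 mm ahead of it and the grasp point (between the pads) lies 3 mm ahead of it; x points along the fingers, z is the direction in which the jaws open and shut, and the axes are right-handed (so a half turn about x gives the same grasp; the last joint's range is limited). The gripper opens to 92 mm and grips with 3 to 60 N. Pads are 19 mm wide; open, the fingers measure 130 mm over their backs; the gripper's body (75 mm by 190 mm) begins 47 mm behind the grasp point.
Start: joints at [1.114, 0.342, 1.524, -0, 1.275, -0.146], TCP at [160.54, 499.87, 248.741] pointing down, gripper open.
Joint ranges: [-2.53, 2.53], [-0.77, 2.02], [0.04, 2.7], [-1, 4.14], [0.28, 2.66], [-3.11, 3.11]. Speed limits (rad/s): [2.57, 2.57, 3.14, 3.14, 3.14, 3.14].

### API

Orientations are given as [roll, pitch, yaw] about the fixed x, y, z axes, in that order (R = Rz(yaw) Ry(pitch) Rx(roll)).
In Python, from plant import readout, imaging, bot gives the robot as it stands.
- The arm moves only by the tool arm_command, never from a script. Its argument "plan" is a list of rows, each an object of numbers: "tx", "ty", "tz": the shift along the tool's x, y, z in cm; "wx", "wy", "wz": the turn, a rotation vector about the tool's x, y, z in rad; "jaw": the opening, from -1 (shut) to 1 (fully open). In form: [{"tx": .., "ty": .., "tz": .., "wx": .., "wy": .., "wz": .., "jaw": ..}, ...]. A call has 1 to 20 rows; each row shifts and turns the commanded pose from where the row before left it, along the tool's axes as they then stand; what a row does not reach is not made up. A row lasts 1/10 s, in which the tool goes at most 50 mm and 8.59 degrees, less where a joint would pass 70% of its speed; a pose out of reach is approached as far as the arm can. A call with a gripper value outside its range is refused whole. The fingers move at their own pace and stop on an object; the grip force is fixed at half the most. Time passes only in rows, so rows that do not move let the fingers close. It gives the time, the measured TCP pose, the force and the opening at its end, in the units of the state.
- readout.get_obs(): the state, without advancing time (a new reading comes with each control period).
- imaging.capture(name): name is "scene" or "top" or "wrist"; returns the picture (420x560x3 uint8, blue, green, red); there is no depth.
- imaging.get_calibration(name): a dict with "fx", "fy", "cx", "cy" (pixels), "dist" ([k1, k2, p1, p2, k3] as OpenCV has them; the pictures are not rectified), "position" and "rotation" of the camera in the world; the wrist camera has in their place "mount" (4x4, takes a point from camera to tool coordinates, whose origin is the TCP and whose axes are the tool frame's). Camera axes: x right, y up, looking along -z (the intrinsics and any distortion apply to the point x, -y, -z); pixel columns grow to the right and rows downward; lengths in mm; the calibration is good to about 2 mm. A picture is of the moment at which its call begins: read the wrist's pose just before it. get_calibration takes no time and is no camera call.
- bot.close_job(): hands the job in, once; it reports no verdict.
The state is a dict: "time": time; "joint_positions": joint angles; "dq": joint speeds; "tau": joint torques, N m; "tool_pos": TCP position; "tcp_rot": TCP orientation; "contact_force": force on the tool from outside, world axes, zero at the start; "moment": the same for the moment, N m; "grip_width": finger opening in mm.
Only numpy, scipy, OpenCV 4.12 (cv2) and the standard library are available. Lean on these libraries where they do the work, as an engineer would, in place of code of your own. Each camera call takes 0.05 s, during which the arm holds its last target.

### The job

Pack the vacuum-cup caddy away: first seat the loose dark grey insert in the white caddy, its boss-end edge tucked under the lilac retaining lip and the tab end then lowered until it lies flat on the ledge all round. Then nest the three cups mouth down over the insert's round boss, the small one first, the medium one over it and the large one over both, each standing flat on the insert. Leave the cream jar and the pump bottle standing where they are, and let go of everything.

Things in the scene. Friction and masses are not known exactly. Their poses are not given: they have to be found in the camera images.
- caddy: White open box fixed to the table, 220 x 134 x 50 mm (x, y, z), walls 5 mm; origin: centre of its underside, z up. A 12 mm wide ledge runs round inside, top at z = 25 mm, seals in the bay below. A lilac lip across the -x end reaches in to x = -87 mm, underside z = 37, top 42 mm (ribs 48). The insert is longer than the 192 mm opening: slide its lip edge under first, tilted 10 to 15 deg.
- insert: Loose dark grey plate 198 x 112 x 5 mm, 180 g, flat on the table. Origin on its underside below the white boss (28 mm wide, top z = 14 mm). It spans x -77 to +121, y -56 to +56. Lilac lifting tab at x = 80, y = 0: 30 long (x), 12 thick (y), top z = 33 mm; held across y. Edge x = -77 goes under the lip. Seated: axes as the caddy's, origin at its x -22, y 0, z 25 mm, 6 mm play each way.
- cup_small: Amber vacuum cup, a hollow round bell standing mouth down: 46 mm outside diameter, 3 mm wall, body 30 mm high with sloping shoulders, and on top an upright white hose nozzle 18 mm in diameter and 22 mm high (top at z = 52 mm), by which it is held from above. About 40 g. Origin at the centre of its open mouth, z up.
- cup_medium: Lilac vacuum cup of the same form: 68 mm outside diameter, 3 mm wall, body 58 mm high, nozzle 18 mm in diameter and 22 mm high (top at z = 80 mm). About 70 g. Origin at the centre of its open mouth, z up.
- cup_large: Aqua vacuum cup of the same form: 92 mm outside diameter, 3 mm wall, body 88 mm high, nozzle 18 mm in diameter and 22 mm high (top at z = 110 mm). About 110 g. Origin at the centre of its open mouth, z up.
- cream_jar: Cream-coloured round jar with a black cap, 44 mm in diameter, 40 mm high, standing among the things; not to be disturbed. Origin at the centre of its underside.
- pump_bottle: Pinkish pump bottle with a black pump, 46 mm in diameter, 153 mm high; not to be disturbed. Origin at the centre of its underside.

How it is judged (in metres and radians):
On the way, in this order (a step that is already met when the one before it is completed fails the run):
1. the insert is seated in the caddy under its lip and let go (x of insert in the frame of caddy between -0.03 and -0.014 m and y of insert in the frame of caddy between -0.008 and 0.008 m and z of insert in the frame of caddy between 0.022 and 0.028 m and angle between insert's own z axis and vertical below 0.035 rad and angle between the x axis of insert and the x axis of caddy, either way round below 0.105 rad and contact force between insert and the fingers below 0.05 N), for 0.2 s.
2. the small cup stands on the insert over the boss, let go (horizontal distance between cup_small and insert below 0.009 m and z of cup_small in the frame of insert between 0.002 and 0.008 m and angle between cup_small's own z axis and vertical below 0.052 rad and contact force between cup_small and the fingers below 0.05 N), for 0.2 s.
3. the medium cup stands on the insert over the small one, let go (horizontal distance between cup_medium and insert below 0.016 m and z of cup_medium in the frame of insert between 0.002 and 0.008 m and angle between cup_medium's own z axis and vertical below 0.052 rad and contact force between cup_medium and the fingers below 0.05 N), for 0.2 s.
4. the large cup stands on the insert over the other two, let go (horizontal distance between cup_large and insert below 0.025 m and z of cup_large in the frame of insert between 0.002 and 0.008 m and angle between cup_large's own z axis and vertical below 0.052 rad and contact force between cup_large and the fingers below 0.05 N), for 0.2 s.
At the end, for the whole second after the job is handed in: Insert flat (2 deg) on the ledge, within 8 mm and 6 deg of its place, boss end under the lip; cups upright (3 deg), mouths within 3 mm of the insert's face, small, medium, large within 9, 16, 25 mm of the boss; all released and at rest (x of insert in the frame of caddy between -0.03 and -0.014 m and y of insert in the frame of caddy between -0.008 and 0.008 m and z of insert in the frame of caddy between 0.022 and 0.028 m and angle between insert's own z axis and vertical below 0.035 rad and angle between the x axis of insert and the x axis of caddy, either way round below 0.105 rad and horizontal distance between cup_small and insert below 0.009 m and z of cup_small in the frame of insert between 0.002 and 0.008 m and angle between each of cup_small, cup_medium, cup_large's own z axis and vertical below 0.052 rad and horizontal distance between cup_medium and insert below 0.016 m and z of cup_medium in the frame of insert between 0.002 and 0.008 m and horizontal distance between cup_large and insert below 0.025 m and z of cup_large in the frame of insert between 0.002 and 0.008 m and linear speed of each of insert, cup_small, cup_medium, cup_large below 0.02 m/s); the robot touches nothing.
It fails at once if the cream jar was pushed more than 30 mm or tipped (distance of cream_jar from where it was at the start of the episode above 0.03 m or angle between cream_jar's own z axis and vertical above 0.4 rad).
It fails at once if the pump bottle was pushed more than 30 mm or tipped (distance of pump_bottle from where it was at the start of the episode above 0.03 m or angle between pump_bottle's own z axis and vertical above 0.4 rad).
It also fails if it takes over 112 s, if anything falls off the work surface, if the arm or the gripper's body presses on something with over 40 N, if the wrist force passes 120 N, or if a joint passes its speed limit or range.

## Working session

There is one attempt and no reset: what is moved stays moved. The work goes in short steps, Python scripts to look and compute and a tool call to move; the robot and the scene stay as the last step left them, time stands still between calls to the robot, and variables do not carry over. Pictures are saved under pics/ and viewed, and the job is handed in when it is done.

Besides the shell and the picture viewer there is one more tool, called as name(argument=value, ...) on one line, values as JSON. arm_command: Moves the arm, as the interface text tells. Its arguments: {"type":"object","properties":{"plan":{"type":"array"}},"required":["plan"]}

```bash
ls; mkdir -p pics; python3 - <<'E'
from plant import readout, imaging, bot
import cv2,json
print(readout.get_obs())
for n in("scene","top","wrist"):
    print(n,imaging.get_calibration(n))
    cv2.imwrite(f"pics/a_{n}.png",imaging.capture(n))
E
```

```text
pics
{'time': 0.0, 'joint_positions': array([ 1.11398076e+00,  3.42723396e-01,  1.52502556e+00, -3.23439853e-05,
        1.27539868e+00, -1.46027294e-01]), 'dq': array([-0.00057459,  0.00043835, -0.00245225, -0.00011812,  0.00141235,
        0.00032242]), 'tau': array([-1.80172092e-04, -4.31245673e+01, -2.44222605e+01,  7.17851752e-02,
        5.59513690e-02, -1.25742054e-04]), 'tool_pos': array([160.38212086, 499.50446326, 248.04161082]), 'tcp_rot': array([ 3.01545268,  1.56924104, -2.00771514]), 'contact_force': array([ 1.16297911,  0.20726034, -0.07932051]), 'moment': array([ 0.02250982, -0.00191015, -0.0291475 ]), 'grip_width': 92.43369577950645}
scene {'fx': 396.662264969385, 'fy': 396.662264969385, 'cx': 273.03728254794555, 'cy': 202.2463235878091, 'dist': array([-0.11747876,  0.        ,  0.        ,  0.        ,  0.        ]), 'position': array([999.76435398,  -1.40565933, 729.80247838]), 'rotation': array([ 0.57617466, -0.00426608,  1.6961948 ])}
top {'fx': 521.2149013568957, 'fy': 521.2149013568957, 'cx': 275.475582907554, 'cy': 214.82972876177516, 'dist': array([-0.07529969,  0.        ,  0.        ,  0.        ,  0.        ]), 'position': array([ 435.37647079,  -66.41264633, 1413.45635552]), 'rotation': array([ 9.63015437e-02,  3.70860025e-04, -1.56253818e+00])}
wrist {'fx': 371.01591621792454, 'fy': 371.01591621792454, 'cx': 281.72694037024854, 'cy': 211.99087118420883, 'dist': array([-0.07777146,  0.        ,  0.        ,  0.        ,  0.        ]), 'mount': array([[-5.70647184e-04,  2.98228171e-01, -9.54494438e-01,
        -1.36366622e+02],
       [-2.66784915e-04,  9.54494514e-01,  2.98228355e-01,
         8.10427852e+01],
       [ 9.99999802e-01,  4.24827889e-04, -4.65116829e-04,
        -4.89379035e-01],
       [ 0.00000000e+00,  0.00000000e+00,  0.00000000e+00,
         1.00000000e+00]])}
```

View pics/a_scene.png

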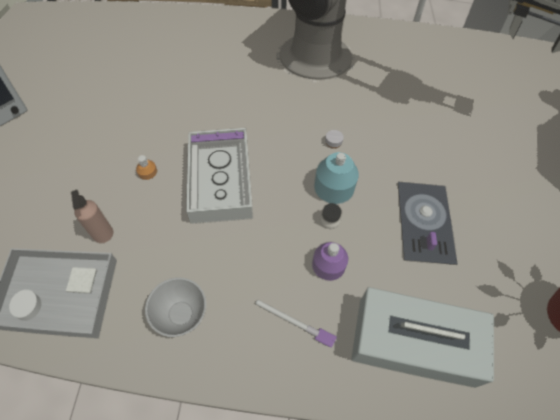

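View pics/a_top.png

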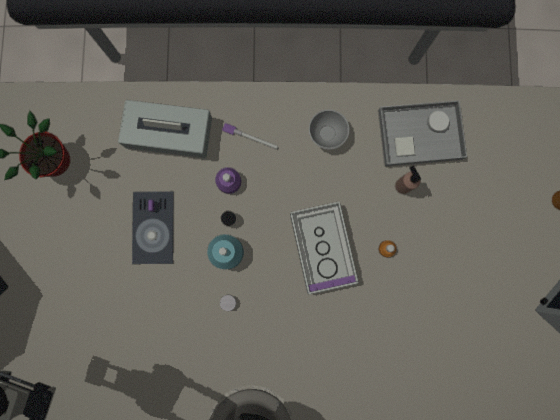

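View pics/a_wrist.png

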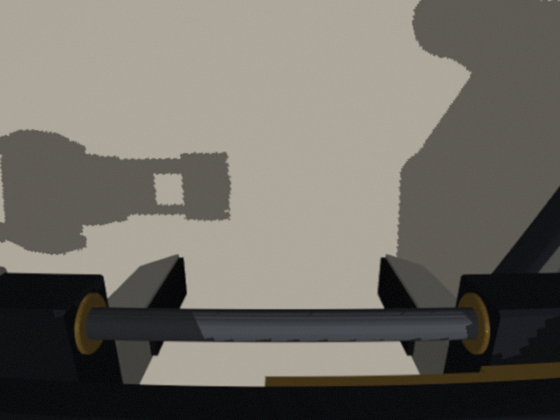

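The top view shows the insert at (153,228), caddy (325,248) with lilac lip at the near end (332,284), amber (388,248), lilac (228,180), aqua (225,252), jar (229,219) and bottle (408,182). I'll enlarge it.

```bash
cat > h.py <<'E'
import numpy as np, cv2
from scipy.spatial.transform import Rotation as Ro
from plant import readout, imaging
def cam(n,obs=None):
    c=imaging.get_calibration(n)
    K=np.array([[c['fx'],0,c['cx']],[0,c['fy'],c['cy']],[0,0,1.]]);d=np.array(c['dist'])
    if n=='wrist':
        o=obs or readout.get_obs()
        T=np.eye(4);T[:3,:3]=Ro.from_euler('xyz',o['tcp_rot']).as_matrix();T[:3,3]=o['tool_pos']
        T=T@c['mount'];R=T[:3,:3];p=T[:3,3]
    else:
        R=Ro.from_euler('xyz',c['rotation']).as_matrix();p=np.array(c['position'])
    return K,d,R@np.diag([1,-1,-1.]),p
def px2w(n,uv,z,obs=None):
    K,d,R,p=cam(n,obs)
    uv=np.array(uv,float).reshape(-1,1,2)
    q=cv2.undistortPoints(uv,K,d).reshape(-1,2)
    r=np.c_[q,np.ones(len(q))]@R.T
    return p+r*((np.broadcast_to(z,len(q))-p[2])/r[:,2])[:,None]
def w2px(n,P,obs=None):
    K,d,R,p=cam(n,obs)
    P=np.array(P,float).reshape(-1,3)
    rv=cv2.Rodrigues(R.T)[0]
    return cv2.projectPoints(P,rv,-R.T@p,K,d)[0].reshape(-1,2)
def crop(img,x0,y0,x1,y1,s,fn):
    c=cv2.resize(img[y0:y1,x0:x1],None,fx=s,fy=s,interpolation=cv2.INTER_CUBIC)
    c=np.clip(c.astype(float)*1.3,0,255).astype(np.uint8)
    cv2.imwrite(fn,c)
def grid(name):
    pass
E
python3 - <<'E'
from h import *
im=cv2.imread('pics/a_top.png')
crop(im,120,160,260,270,5.7,'pics/c1.png')
crop(im,280,160,430,300,5.3,'pics/c2.png') if 0 else crop(im,280,160,430,270,5.3,'pics/c2.png')
crop(im,280,190,420,300,5.4,'pics/c3.png')
E
```

```text
(no output)
```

View pics/c1.png

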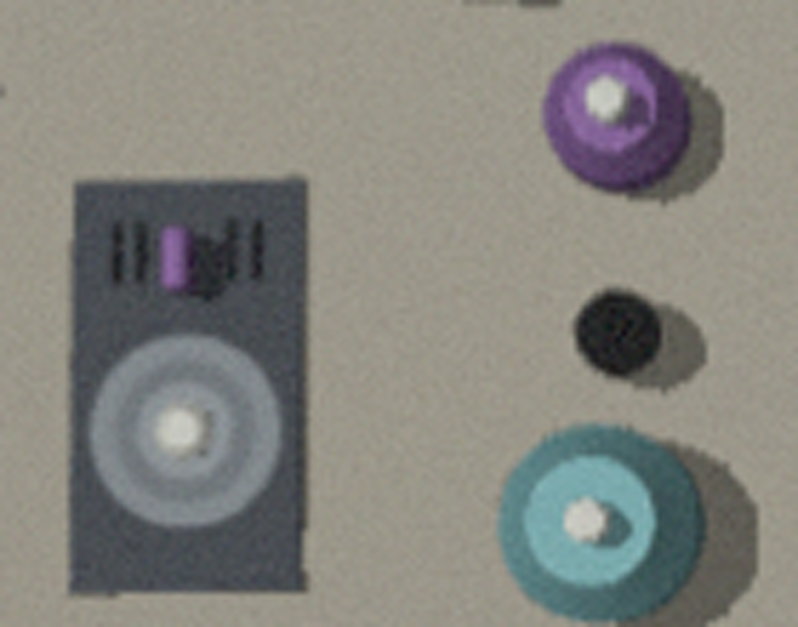

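View pics/c3.png

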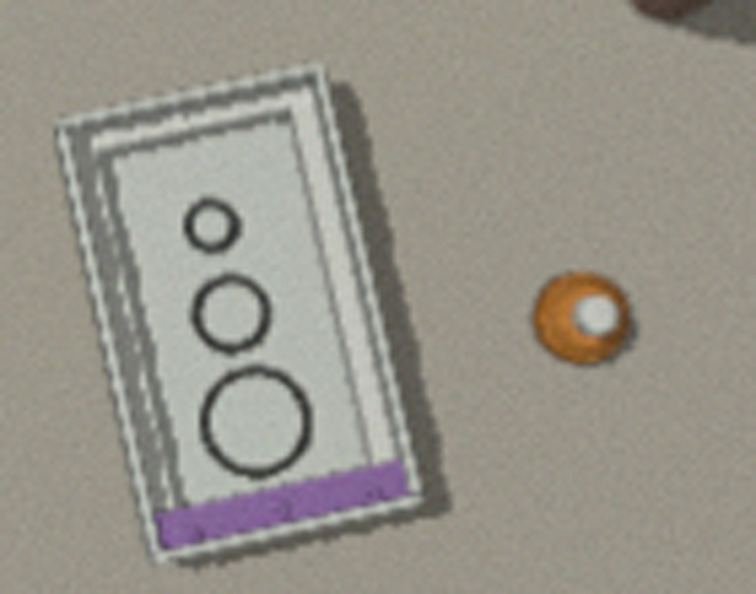

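```bash
python3 - <<'E'
from h import *
def f(p,s,o): return (np.array(p,float)+.5)/s-.5+np.array(o)
o1=(120,160);o3=(280,190)
def g(p,z,s,o): return px2w('top',f(p,s,o),z).round(1)
I=g([(76,182),(305,179),(304,590),(72,592)],5,5.7,o1);print('ins',I)
print(np.linalg.norm(I[0]-I[1]),np.linalg.norm(I[1]-I[2]),np.linalg.norm(I[2]-I[3]),np.linalg.norm(I[3]-I[0]))
v=(I[0]+I[1]-I[2]-I[3])/2;print('yaw',np.arctan2(v[1],v[0]), 'c',I.mean(0), I.mean(0)-22*v/np.linalg.norm(v))
print('tab',g([(175,257)],33,5.7,o1),'boss',g([(180,430)],14,5.7,o1))
C=g([(58,124),(322,67),(418,495),(158,558)],50,5.4,o3);print('cad',C)
print([np.linalg.norm(C[i]-C[(i+1)%4]) for i in range(4)])
v=(C[0]+C[1]-C[2]-C[3])/2;print('yaw',np.arctan2(v[1],v[0]), 'c',C.mean(0))
v=(C[0]+C[3]-C[2]-C[1])/2;print('yaw y',np.arctan2(v[1],v[0])-np.pi/2)
print('s',g([(597,314)],52,5.4,o3),g([(582,318)],8,5.4,o3))
print('m',g([(606,99)],80,5.7,o1),'l',g([(585,520)],110,5.7,o1))
print('jar',g([(618,332)],40,5.7,o1))
print('bottle',px2w('top',[[406,187]],60))
E
```

```text
ins [[632.5 326.8   5. ]
 [634.6 215.8   5. ]
 [438.2 211.1   5. ]
 [436.  322.1   5. ]]
111.01986308764752 196.4562292216768 111.02179966114765 196.55620061448073
yaw 0.023920099589281187 c [535.325 268.95    5.   ] [513.33129358 268.42380799   5.        ]
tab [[593.3 270.7  33. ]] boss [[513.  270.3  14. ]]
cad [[ 573.4 -103.8   50. ]
 [ 602.5 -232.7   50. ]
 [ 395.  -278.5   50. ]
 [ 364.1 -153.1   50. ]]
[np.float64(132.1439366751271), np.float64(212.49444698626831), np.float64(129.15095818459886), np.float64(215.027858660221)]
yaw 0.224326773562315 c [ 483.75  -192.025   50.   ]
yaw y 0.23170428505405827
s [[ 482.8 -365.8   52. ]] [[ 482.3 -367.9    8. ]]
m [[661.7  64.4  80. ]] l [[469.9  67.4 110. ]]
jar [[559.   60.8  40. ]]
bottle [[ 642.61928323 -408.18317098   60.        ]]
```

```bash
python3 - <<'E'
from h import *
im=cv2.imread('pics/a_scene.png')
crop(im,310,120,470,280,3.75,'pics/d1.png')
crop(im,120,120,270,240,5,'pics/d2.png')
E
```

```text
(no output)
```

View pics/d1.png

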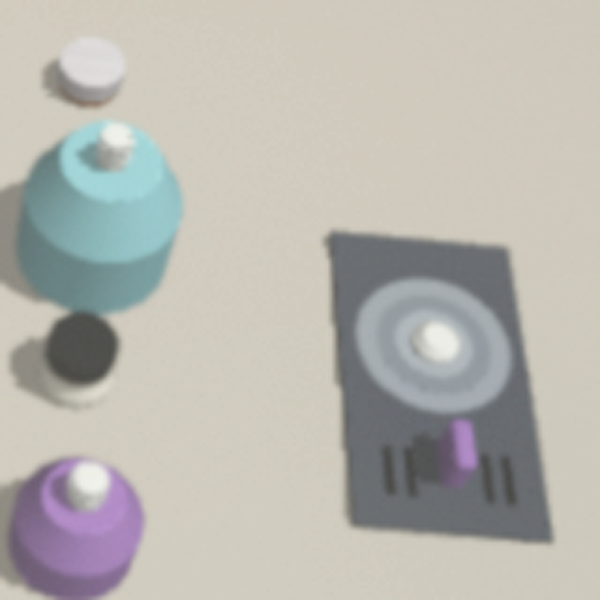

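View pics/d2.png

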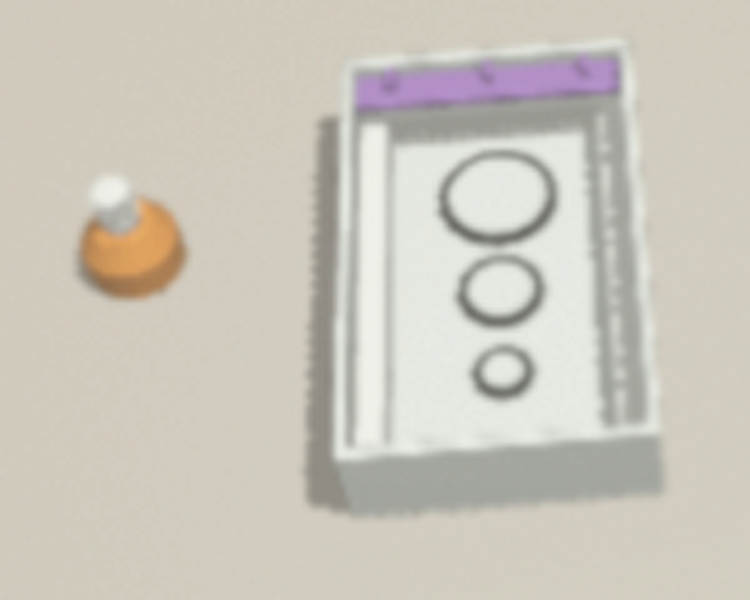

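```bash
python3 - <<'E'
from h import *
def f(p,s,o): return (np.array(p,float)+.5)/s-.5+np.array(o)
def g(p,z,s,o): return px2w('scene',f(p,s,o),z).round(1)
A=(3.75,(310,120));B=(5,(120,120))
I=g([(551,541),(351,525),(333,234),(507,247)],5,*A);print('ins',I)
v=(I[0]+I[1]-I[2]-I[3])/2;print(np.linalg.norm(v),'yaw',np.arctan2(v[1],v[0]), 'c', I.mean(0)-22*v/np.linalg.norm(v))
print('tab',g([(462,446)],33,*A),'boss',g([(438,338)],14,*A))
C=g([(660,432),(335,457),(348,65),(628,42)],50,*B);print('cad',C)
v=(C[0]+C[1]-C[2]-C[3])/2;print(np.linalg.norm(v),'yaw',np.arctan2(v[1],v[0]), 'c',C.mean(0))
v=(C[0]+C[3]-C[2]-C[1])/2;print(np.linalg.norm(v),'yaw y',np.arctan2(v[1],v[0])-np.pi/2)
print('s',g([(110,186)],52,*B))
print('m',g([(89,468)],80,*A),'l',g([(116,129)],110,*A),'jar',g([(82,347)],40,*A))
E
```

```text
ins [[633.  332.6   5. ]
 [635.9 221.4   5. ]
 [440.8 220.3   5. ]
 [436.  329.1   5. ]]
196.06349099207642 yaw 0.011731162918769019 c [514.4265138  275.59192034   5.        ]
tab [[595.8 276.2  33. ]] boss [[514.7 275.9  14. ]]
cad [[ 575.8  -95.8   50. ]
 [ 604.5 -224.6   50. ]
 [ 394.3 -271.5   50. ]
 [ 364.1 -144.2   50. ]]
216.26471048231608 yaw 0.2221546503412605 c [ 484.675 -184.025   50.   ]
131.39294121070586 yaw y 0.2260572623370074
s [[ 479.9 -359.9   52. ]]
m [[658.   69.9  80. ]] l [[466.1  72.6 110. ]] jar [[563.5  67.2  40. ]]
```

```bash
cat >> h.py <<'E'
def Rdown(psi, tilt=0.):
    """tool x down, tool z horizontal at heading psi; tilt about tool z"""
    x=np.array([0,0,-1.]);z=np.array([np.cos(psi),np.sin(psi),0]);y=np.cross(z,x)
    return np.c_[x,y,z]@Ro.from_rotvec([0,0,tilt]).as_matrix()
def cur(o=None):
    o=o or readout.get_obs()
    return np.array(o['tool_pos']),Ro.from_euler('xyz',o['tcp_rot']).as_matrix(),o
def go(p,R):
    """print total tool-frame shift (cm, in the current tool frame) and rotvec afterwards"""
    p0,R0,o=cur()
    d=R0.T@(np.array(p)-p0)/10; w=Ro.from_matrix(R0.T@R).as_rotvec()
    n=max(np.linalg.norm(d)/5,np.linalg.norm(w)/.15)
    d2=R.T@(np.array(p)-p0)/10
    print('shift cm (old frame)',d.round(3),'turn',w.round(4),'rows>=',round(n,1),'shift in new frame',d2.round(3))
E
python3 - <<'E'
from h import *
p,R,o=cur();print(p);print(R.round(3)); print('psi of z',np.arctan2(R[1,2],R[0,2]))
go([560,272,200],Rdown(-np.pi/2+.018))
E
```

```text
[160.41584014 499.60100253 248.21278472]
[[-0.    -0.952  0.306]
 [-0.001  0.306  0.952]
 [-1.     0.    -0.001]]
psi of z 1.2600329952543918
shift cm (old frame) [  4.825 -45.005  -9.446] turn [ 2.8128e+00 -5.0000e-04  1.5000e-03] rows>= 18.8 shift in new frame [ 4.821 39.542 23.476]
```

```bash
python3 - <<'E'
from h import *
go([540,272,230],Rdown(np.pi/2+.018))
E
```

```text
shift cm (old frame) [  1.826 -43.1   -10.061] turn [-3.288e-01 -1.100e-03 -3.000e-04] rows>= 8.9 shift in new frame [  1.821 -37.543 -23.44 ]
```

arm_command(plan=[{"wx":-0.11,"jaw":-0.3},{"wx":-0.11},{"wx":-0.11},{"ty":-2.9,"tz":-1.8,"tx":0.14},{"ty":-2.9,"tz":-1.8,"tx":0.14},{"ty":-2.9,"tz":-1.8,"tx":0.14},{"ty":-2.9,"tz":-1.8,"tx":0.14},{"ty":-2.9,"tz":-1.8,"tx":0.14},{"ty":-2.9,"tz":-1.8,"tx":0.14},{"ty":-2.9,"tz":-1.8,"tx":0.14},{"ty":-2.9,"tz":-1.8,"tx":0.14},{"ty":-2.9,"tz":-1.8,"tx":0.14},{"ty":-2.9,"tz":-1.8,"tx":0.14},{"ty":-2.9,"tz":-1.8,"tx":0.14},{"ty":-2.9,"tz":-1.8,"tx":0.14},{"ty":-2.7,"tz":-1.84,"tx":0.14},{},{}])

```text
invalid input at $.plan[0]: expected keys tx, ty, tz, wx, wy, wz, jaw
```

```bash
python3 - <<'E'
from h import *
p,R,o=cur();print(p,o['time'],o['contact_force'],o['grip_width'],np.arctan2(R[1,2],R[0,2]))
im=imaging.capture('wrist');cv2.imwrite('pics/w1.png',im)
import pickle;pickle.dump(o,open('w1.pkl','wb'))
E
```

```text
[160.41584014 499.60100253 248.21278472] 0.15 [-0.0383033  -0.36841557 -0.2445119 ] 91.62255172825282 1.2600329952543918
```

View pics/w1.png

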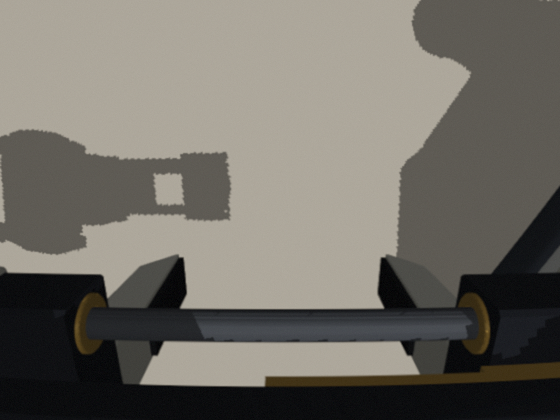

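All seven keys are required in each row.

arm_command(plan=[{"tx":0,"ty":0,"tz":0,"wx":-0.11,"wy":0,"wz":0,"jaw":-0.3},{"tx":0,"ty":0,"tz":0,"wx":-0.11,"wy":0,"wz":0,"jaw":-0.3},{"tx":0,"ty":0,"tz":0,"wx":-0.11,"wy":0,"wz":0,"jaw":-0.3},{"tx":0.14,"ty":-2.9,"tz":-1.8,"wx":0,"wy":0,"wz":0,"jaw":-0.3},{"tx":0.14,"ty":-2.9,"tz":-1.8,"wx":0,"wy":0,"wz":0,"jaw":-0.3},{"tx":0.14,"ty":-2.9,"tz":-1.8,"wx":0,"wy":0,"wz":0,"jaw":-0.3},{"tx":0.14,"ty":-2.9,"tz":-1.8,"wx":0,"wy":0,"wz":0,"jaw":-0.3},{"tx":0.14,"ty":-2.9,"tz":-1.8,"wx":0,"wy":0,"wz":0,"jaw":-0.3},{"tx":0.14,"ty":-2.9,"tz":-1.8,"wx":0,"wy":0,"wz":0,"jaw":-0.3},{"tx":0.14,"ty":-2.9,"tz":-1.8,"wx":0,"wy":0,"wz":0,"jaw":-0.3},{"tx":0.14,"ty":-2.9,"tz":-1.8,"wx":0,"wy":0,"wz":0,"jaw":-0.3},{"tx":0.14,"ty":-2.9,"tz":-1.8,"wx":0,"wy":0,"wz":0,"jaw":-0.3},{"tx":0.14,"ty":-2.9,"tz":-1.8,"wx":0,"wy":0,"wz":0,"jaw":-0.3},{"tx":0.14,"ty":-2.9,"tz":-1.8,"wx":0,"wy":0,"wz":0,"jaw":-0.3},{"tx":0.14,"ty":-2.9,"tz":-1.8,"wx":0,"wy":0,"wz":0,"jaw":-0.3},{"tx":0.14,"ty":-2.8,"tz":-1.8,"wx":0,"wy":0,"wz":0,"jaw":-0.3},{"tx":0,"ty":0,"tz":0,"wx":0,"wy":0,"wz":0,"jaw":-0.3},{"tx":0,"ty":0,"tz":0,"wx":0,"wy":0,"wz":0,"jaw":-0.3}])

```text
time: 2.0
tool_pos: [541.0, 272.7, 229.9]
tcp_rot: [1.58, 1.569, -3.114]
contact_force: [-0.4, -0.8, 0.7]
grip_width: 32.3
```

```bash
cat >> h.py <<'E'
import pickle
def look(fn,n='wrist'):
    p,R,o=cur();print(p.round(2),'t',o['time'],'F',np.round(o['contact_force'],2),'w',round(o['grip_width'],1),'psi',np.arctan2(R[1,2],R[0,2]),'down',R[:,0].round(4))
    im=imaging.capture(n);cv2.imwrite('pics/%s.png'%fn,im);pickle.dump(o,open(fn+'.pkl','wb'));return im
def old(fn): return pickle.load(open(fn+'.pkl','rb'))
E
python3 -c "
from h import *
look('w2')"
```

```text
[541.   272.68 229.87] t 2.0 F [-0.36 -0.76  0.69] w 32.3 psi 1.5885368240565456 down [-0.0014 -0.     -1.    ]
```

View pics/w2.png

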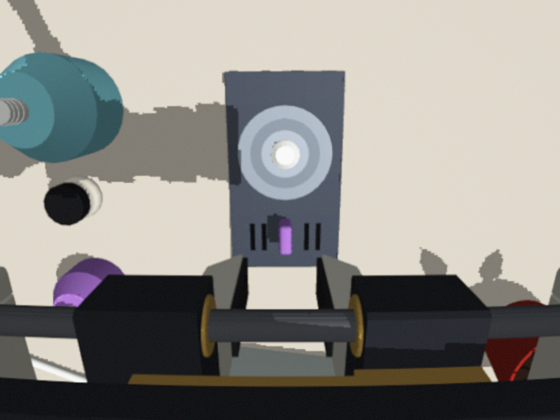

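```bash
python3 - <<'E'
from h import *
im=cv2.imread('pics/w2.png')
crop(im,215,60,355,275,2.75,'pics/e1.png')
o=old('w2')
I=px2w('wrist',[(232,266),(338,266),(344,71),(224,72)],5,o).round(1);print(I)
print([np.linalg.norm(I[i]-I[(i+1)%4]) for i in range(4)])
v=(I[0]+I[1]-I[2]-I[3])/2;print('yaw',np.arctan2(v[1],v[0]), 'c', I.mean(0)-22*v/np.linalg.norm(v))
print(px2w('wrist',[(286,155)],14,o))
E
```

```text
[[633.9 220.7   5. ]
 [632.  334.3   5. ]
 [435.1 328.    5. ]
 [437.9 217.2   5. ]]
[np.float64(113.61588797346965), np.float64(197.00076141984832), np.float64(110.83537341480833), np.float64(196.03124750916626)]
yaw 0.0249375628262726 c [512.73184035 274.50143048   5.        ]
[[512.79229367 275.94842216  14.        ]]
```

View pics/e1.png

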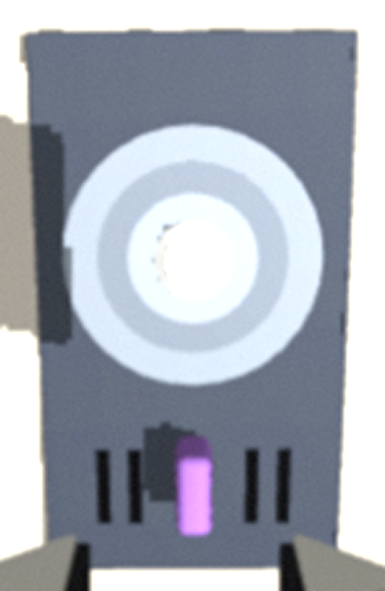

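```bash
python3 - <<'E'
from h import *
o=old('w2')
f=lambda p:(np.array(p,float)+.5)/2.75-.5+np.array([215,60])
print(px2w('wrist',f([(194,459),(195.5,536),(178,497),(211,497)]),33,o))
print(px2w('wrist',f([(194,258)]),14,o))
go([593.5,275.8,30],Rdown(np.pi/2+.02))
E
```

```text
[[578.20580171 276.36007351  33.        ]
 [607.20369815 277.48420373  33.        ]
 [592.43406893 271.03780491  33.        ]
 [592.23405653 282.60889488  33.        ]]
[[511.37630274 275.18508251  14.        ]]
shift cm (old frame) [20.009 -5.336  0.15 ] turn [-0.0011  0.0001 -0.0012] rows>= 4.1 shift in new frame [20.015 -5.313  0.147]
```

arm_command(plan=[{"tx":1.5,"ty":-1.05,"tz":0.05,"wx":-0.005,"wy":0,"wz":0,"jaw":-0.3},{"tx":2.5,"ty":-1.05,"tz":0.05,"wx":0,"wy":0,"wz":0,"jaw":-0.3},{"tx":3,"ty":-1.05,"tz":0.05,"wx":0,"wy":0,"wz":0,"jaw":-0.3},{"tx":3,"ty":-1.05,"tz":0.05,"wx":0,"wy":0,"wz":0,"jaw":-0.3},{"tx":3,"ty":-1.05,"tz":0.03,"wx":0,"wy":0,"wz":0,"jaw":-0.3},{"tx":2,"ty":0,"tz":0,"wx":0,"wy":0,"wz":0,"jaw":-0.3},{"tx":1,"ty":0,"tz":0,"wx":0,"wy":0,"wz":0,"jaw":-0.3},{"tx":0,"ty":0,"tz":0,"wx":0,"wy":0,"wz":0,"jaw":-0.3}])

```text
time: 2.85
tool_pos: [592.1, 276.9, 68.5]
tcp_rot: [1.833, 1.567, -2.854]
contact_force: [-0.6, 0.4, -0.3]
grip_width: 32.1
```

```bash
python3 -c "
from h import *
look('w3')"
```

```text
[592.07 276.93  68.46] t 2.85 F [-0.56  0.41 -0.33] w 32.1 psi 1.5960867173030424 down [-0.0034 -0.001  -1.    ]
```

View pics/w3.png

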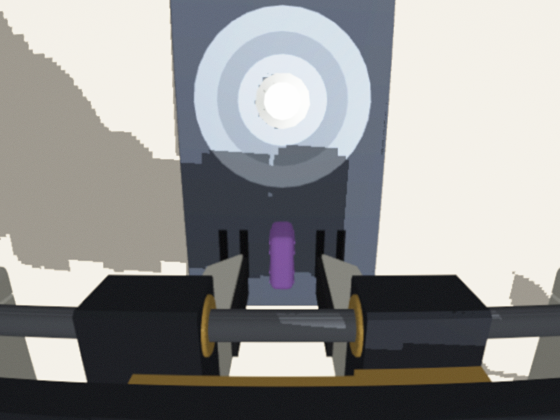

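```bash
python3 - <<'E'
from h import *
o=old('w3')
im=cv2.imread('pics/w3.png');crop(im,200,200,360,320,5,'pics/e2.png')
print(px2w('wrist',[(283,288),(282,233)],33,o))
P,R,_=cur(o)
print(w2px('wrist',P+R@np.array([22,0,0]),o))
E
```

```text
[[605.8721539  277.57900806  33.        ]
 [575.38750889 276.28866335  33.        ]]
[[282.4241254  275.81089508]]
```

View pics/e2.png

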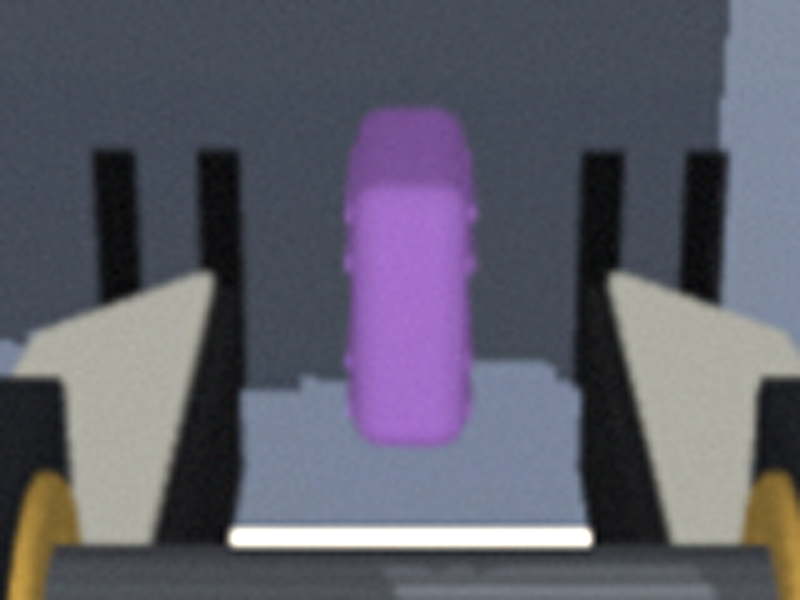

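arm_command(plan=[{"tx":1.5,"ty":0,"tz":0,"wx":0,"wy":0,"wz":0,"jaw":-0.3},{"tx":1.5,"ty":0,"tz":0,"wx":0,"wy":0,"wz":0,"jaw":-0.3},{"tx":0.8,"ty":0,"tz":0,"wx":0,"wy":0,"wz":0,"jaw":-0.3},{"tx":0,"ty":0,"tz":0,"wx":0,"wy":0,"wz":0,"jaw":-0.3},{"tx":0,"ty":0,"tz":0,"wx":0,"wy":0,"wz":0,"jaw":-1},{"tx":0,"ty":0,"tz":0,"wx":0,"wy":0,"wz":0,"jaw":-1},{"tx":0,"ty":0,"tz":0,"wx":0,"wy":0,"wz":0,"jaw":-1},{"tx":0,"ty":0,"tz":0,"wx":0,"wy":0,"wz":0,"jaw":-1},{"tx":0,"ty":0,"tz":0,"wx":0,"wy":0,"wz":0,"jaw":-1}])

```text
time: 3.8
tool_pos: [593.8, 276.8, 33.2]
tcp_rot: [-1.194, 1.57, 0.401]
contact_force: [-0.3, 0.4, 2.9]
grip_width: 11.8
```

arm_command(plan=[{"tx":-0.5,"ty":0,"tz":0,"wx":0,"wy":0,"wz":0,"jaw":-1},{"tx":-1,"ty":0,"tz":0,"wx":0,"wy":0,"wz":0,"jaw":-1},{"tx":-2,"ty":0,"tz":0,"wx":0,"wy":0,"wz":0,"jaw":-1},{"tx":-2,"ty":0,"tz":0,"wx":0,"wy":0,"wz":0,"jaw":-1},{"tx":-2,"ty":0,"tz":0,"wx":0,"wy":0,"wz":0,"jaw":-1},{"tx":-2,"ty":0,"tz":0,"wx":0,"wy":0,"wz":0,"jaw":-1},{"tx":-2,"ty":0,"tz":0,"wx":0,"wy":0,"wz":0,"jaw":-1},{"tx":-2,"ty":0,"tz":0,"wx":0,"wy":0,"wz":0,"jaw":-1},{"tx":-2,"ty":0,"tz":0,"wx":0,"wy":0,"wz":0,"jaw":-1},{"tx":-1,"ty":0,"tz":0,"wx":0,"wy":0,"wz":0,"jaw":-1},{"tx":0,"ty":0,"tz":0,"wx":0,"wy":0,"wz":0,"jaw":-1},{"tx":0,"ty":0,"tz":0,"wx":0,"wy":0,"wz":0,"jaw":-1}])

```text
time: 5.0
tool_pos: [593.0, 276.5, 196.9]
tcp_rot: [1.818, 1.57, -2.87]
contact_force: [-0.5, 0.2, -1.9]
grip_width: 11.9
```

```bash
python3 -c "
from h import *
look('w4');print(readout.get_obs()['moment'])
look('s4','scene')"
```

```text
[593.04 276.52 196.91] t 5.0 F [-0.49  0.25 -1.9 ] w 11.9 psi 1.5950136933679249 down [-9.e-04 -2.e-04 -1.e+00]
[ 0.04432898 -0.09413063 -0.04785057]
[592.82 276.44 196.31] t 5.05 F [ 0.08 -0.18 -2.22] w 11.9 psi 1.5949987054832655 down [-2.e-03 -6.e-04 -1.e+00]
```

View pics/w4.png

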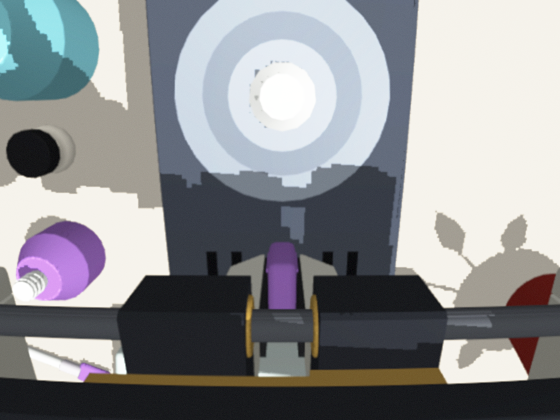

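View pics/s4.png

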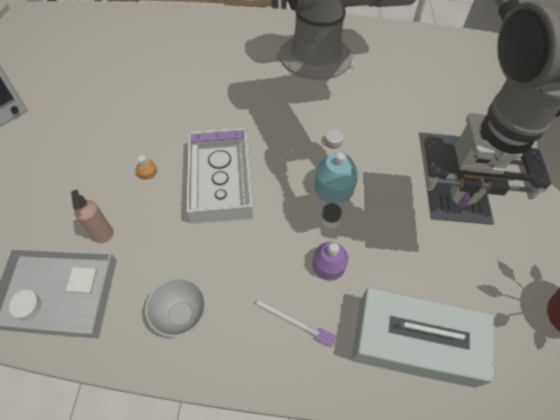

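```bash
python3 -c "
from h import *
crop(cv2.imread('pics/w3.png'),160,0,410,280,2.1,'pics/f3.png')
crop(cv2.imread('pics/w4.png'),140,0,425,280,2.1,'pics/f4.png')"
```

```text
(no output)
```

View pics/f3.png

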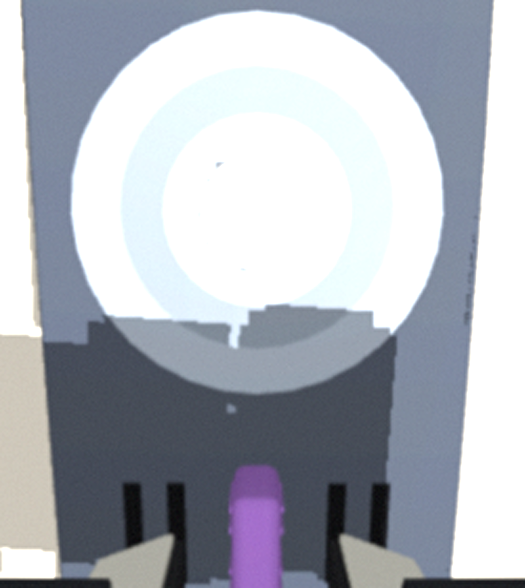

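View pics/f4.png

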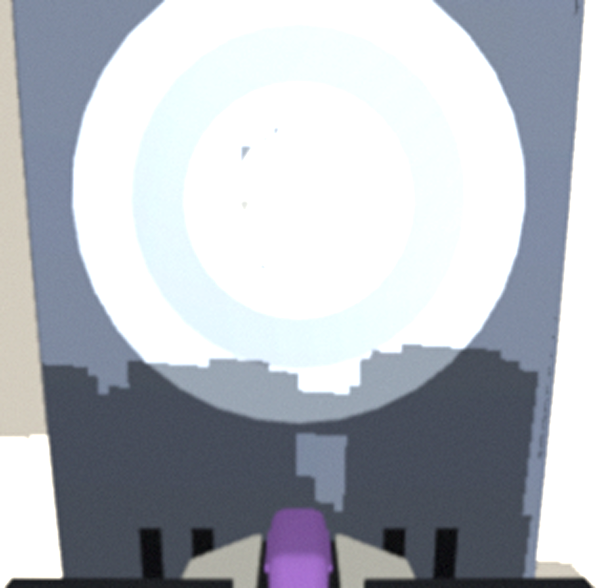

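```bash
cat > pnp.py <<'E'
from h import *
a=[(71,203),(444,203),(257,394),(123,485),(389,485),(122,206),(392,206),(162,208),(352,208),(257,308)]
b=[(72,192),(526,190),(300,423),(140,530),(458,530),(134,196),(463,196),(183,199),(416,199),(300,320)]
f=lambda p,o:(np.array(p,float)+.5)/2.1-.5+np.array(o)
W=px2w('wrist',f(a,(160,0)),5,old('w3'))
y=.0235;B=np.array([591.5,277])-80*np.array([np.cos(y),np.sin(y)])
Ri=np.array([[np.cos(y),-np.sin(y)],[np.sin(y),np.cos(y)]])
P=np.c_[(W[:,:2]-B)@Ri,np.full(len(W),5.)];print(P.round(1))
K,d,R,p=cam('wrist',old('w4'))
ok,rv,tv,=cv2.solvePnP(P,f(b,(140,0)),K,d)
e=cv2.projectPoints(P,rv,tv,K,d)[0].reshape(-1,2)-f(b,(140,0));print(e.round(1).tolist())
Rw=R@cv2.Rodrigues(rv)[0];t=R@tv.ravel()+p
print('insert R',Rw.round(3),'o',t)
print('tilt deg (x axis elev)',np.degrees(np.arcsin(Rw[2,0])),'roll',np.degrees(Rw[2,1]),'yaw',np.arctan2(Rw[1,0],Rw[0,0]))
pt,Rt,_=cur(old('w4'));print('in tool',Rt.T@(t-pt)); print((Rt.T@Rw).round(3))
E
python3 pnp.py
```

```text
[[ -1.3 -46.5   5. ]
 [ -1.4  46.    5. ]
 [ 47.4  -0.3   5. ]
 [ 73.  -36.9   5. ]
 [ 72.8  35.9   5. ]
 [ -0.4 -33.8   5. ]
 [ -0.5  33.1   5. ]
 [  0.1 -23.9   5. ]
 [  0.   23.1   5. ]
 [ 24.8  -0.3   5. ]]
[[0.1, 0.4], [0.4, 0.7], [-0.1, -0.1], [0.0, 0.4], [-0.3, -0.2], [0.2, 0.1], [0.3, -0.4], [0.1, -0.3], [-0.5, -0.6], [-0.3, -0.2]]
insert R [[ 1.    -0.025 -0.003]
 [ 0.025  1.     0.002]
 [ 0.003 -0.002  1.   ]] o [510.56038402 274.7685836  163.95028261]
tilt deg (x axis elev) 0.18540811618192363 roll -0.11999006315646801 yaw 0.025351164197782872
in tool [33.03005175 82.47124859  0.25074619]
[[-0.004  0.002 -1.   ]
 [-1.     0.001  0.004]
 [ 0.001  1.     0.002]]
```

```bash
python3 - <<'E'
from h import *
go([470,50,320],Rdown(np.pi/2+.225))
E
```

```text
shift cm (old frame) [-12.342  12.853 -22.347] turn [-0.2008 -0.0004 -0.0024] rows>= 5.7 shift in new frame [-12.387  17.023 -19.331]
```

arm_command(plan=[{"tx":-2,"ty":0,"tz":0,"wx":-0.03,"wy":0,"wz":0,"jaw":-1},{"tx":-2.5,"ty":0,"tz":0,"wx":-0.07,"wy":0,"wz":0,"jaw":-1},{"tx":-3,"ty":0,"tz":0,"wx":-0.07,"wy":0,"wz":0,"jaw":-1},{"tx":-3,"ty":0,"tz":0,"wx":-0.03,"wy":0,"wz":0,"jaw":-1},{"tx":-1.8,"ty":0.8,"tz":-0.9,"wx":0,"wy":0,"wz":0,"jaw":-1},{"tx":0,"ty":1.6,"tz":-1.8,"wx":0,"wy":0,"wz":0,"jaw":-1},{"tx":0,"ty":2.2,"tz":-2.5,"wx":0,"wy":0,"wz":0,"jaw":-1},{"tx":0,"ty":2.6,"tz":-3,"wx":0,"wy":0,"wz":0,"jaw":-1},{"tx":0,"ty":2.6,"tz":-3,"wx":0,"wy":0,"wz":0,"jaw":-1},{"tx":0,"ty":2.6,"tz":-3,"wx":0,"wy":0,"wz":0,"jaw":-1},{"tx":0,"ty":2.2,"tz":-2.5,"wx":0,"wy":0,"wz":0,"jaw":-1},{"tx":0,"ty":1.6,"tz":-1.8,"wx":0,"wy":0,"wz":0,"jaw":-1},{"tx":0,"ty":0.8,"tz":-0.8,"wx":0,"wy":0,"wz":0,"jaw":-1},{"tx":0,"ty":0,"tz":0,"wx":0,"wy":0,"wz":0,"jaw":-1},{"tx":0,"ty":0,"tz":0,"wx":0,"wy":0,"wz":0,"jaw":-1}])

```text
time: 6.6
tool_pos: [470.7, 51.1, 320.3]
tcp_rot: [-0.277, 1.57, 1.517]
contact_force: [1.0, 0.3, -1.4]
grip_width: 11.9
```

```bash
python3 -c "
from h import *
look('w5')"
```

```text
[470.74  51.07 320.31] t 6.6 F [ 1.04  0.3  -1.38] w 11.9 psi 1.794459356537472 down [ 0.e+00  6.e-04 -1.e+00]
```

View pics/w5.png

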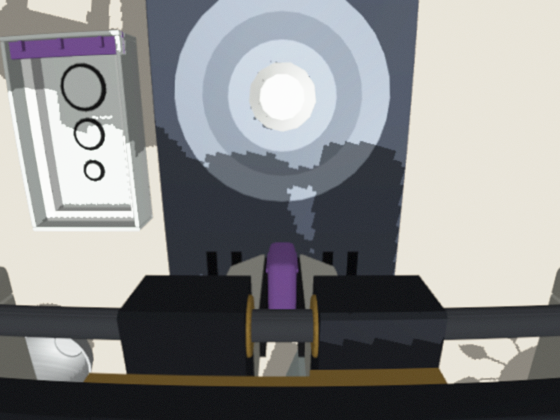

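```bash
python3 -c "
from h import *
crop(cv2.imread('pics/w5.png'),0,20,160,240,2.7,'pics/f5.png')"
```

```text
(no output)
```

View pics/f5.png

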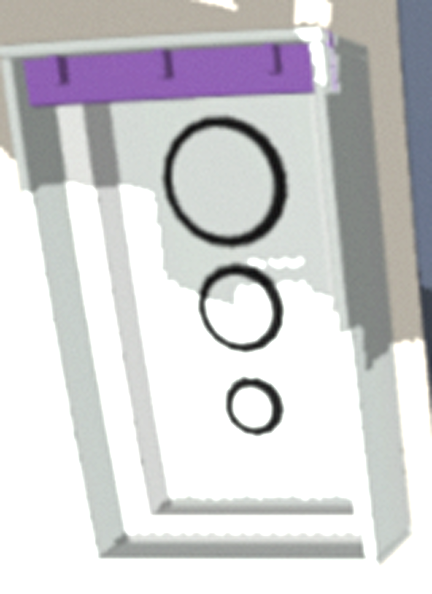

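```bash
python3 -c "
from h import *
im=cv2.imread('pics/w5.png')
c=cv2.resize(im[20:240,0:160],None,fx=2.7,fy=2.7,interpolation=cv2.INTER_CUBIC)
c=(255*(c/255.)**2).astype(np.uint8)
a=cv2.resize(im[25:75,90:160],None,fx=8,fy=8,interpolation=cv2.INTER_CUBIC)
b=cv2.resize(im[190:240,90:160],None,fx=8,fy=8,interpolation=cv2.INTER_CUBIC)
c=np.vstack([a,b])[:, :];c=(255*(c/255.)**3).astype(np.uint8)
cv2.imwrite('pics/f6.png',cv2.resize(c,None,fx=.74,fy=.74))
a=cv2.resize(im[25:75,0:70],None,fx=8,fy=8,interpolation=cv2.INTER_CUBIC)
b=cv2.resize(im[190:240,0:70],None,fx=8,fy=8,interpolation=cv2.INTER_CUBIC)
c=np.vstack([a,b])[:, :];c=(255*(c/255.)**3).astype(np.uint8)
cv2.imwrite('pics/f7.png',cv2.resize(c,None,fx=.74,fy=.74))
"
```

View pics/f6.png

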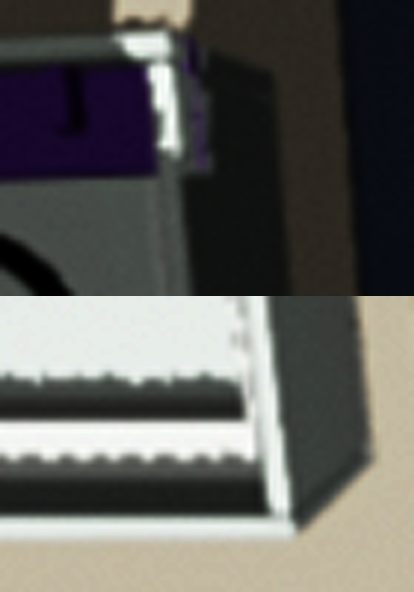

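View pics/f7.png

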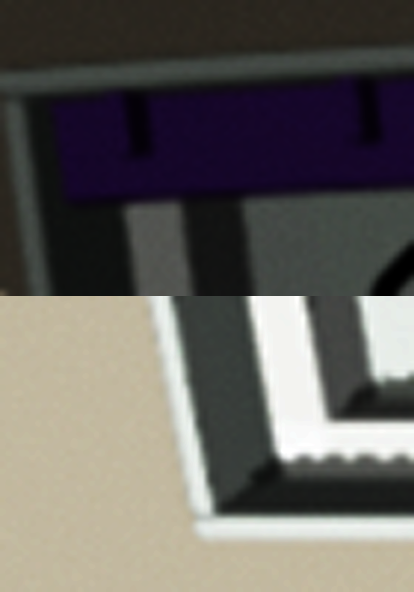

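```bash
python3 - <<'E'
from h import *
o=old('w5')
C=px2w('wrist',[(33.3,230.9),(140,230.9),(119.1,30.9),(.5,37.7)],50,o);print(C.round(1))
print([round(np.linalg.norm(C[i]-C[(i+1)%4]),1) for i in range(4)])
v=(C[0]+C[1]-C[2]-C[3])/2;print('yaw',np.arctan2(v[1],v[0]),'c',C.mean(0)); v=v/np.linalg.norm(v)
v2=(C[1]+C[2]-C[0]-C[3])/2;print('yaw',np.arctan2(v2[1],v2[0])-np.pi/2)
L=px2w('wrist',[(11.8,59.3),(116.2,54.6)],42,o);print(L,(L-C.mean(0))@v)
E
```

```text
[[ 605.7 -227.5   50. ]
 [ 575.4  -96.9   50. ]
 [ 362.3 -145.2   50. ]
 [ 391.9 -274.9   50. ]]
[np.float64(134.0), np.float64(218.5), np.float64(133.1), np.float64(219.0)]
yaw 0.22043893995446273 c [ 483.84616376 -186.11864592   50.        ]
yaw 0.2260566363621992
[[ 412.40134238 -265.9882299    42.        ]
 [ 385.99389235 -148.76305349   42.        ]] [-87.18008905 -87.31630191]
```

```bash
cat >> h.py <<'E'
CY=.2235;CC=np.array([483.8,-186.1])
def ctcp(ex,ez,th,ox=159.,oz=33.):
    x=ex+np.cos(th)*ox-np.sin(th)*oz; z=ez+np.sin(th)*ox+np.cos(th)*oz
    u=np.array([np.cos(CY),np.sin(CY)])
    return np.array([*(CC+u*x),z])
def cR(th): return Rdown(np.pi/2+CY+.0,-th)
E
python3 - <<'E'
from h import *
for e in [(-78,100,.19),(-79,30,.19),(-101,27,.19),(-100,25.5,0)]:
    p=ctcp(*e);print(e,p.round(1)); go(p,cR(e[2]))
p0=None
for e in [(-78,100,.19),(-79,30,.19),(-101,27,.19)]:
    p=ctcp(*e)
    if p0 is not None: print(cR(.19).T@(p-p0)/10)
    p0=p
E
```

```text
(-78, 100, 0.19) [ 553.9 -170.2  162.4]
shift cm (old frame) [ 15.768  -3.162 -23.455] turn [ 0.001   0.0007 -0.19  ] rows>= 5.7 shift in new frame [ 16.099  -0.148 -23.443]
(-79, 30, 0.19) [ 552.9 -170.4   92.4]
shift cm (old frame) [ 22.768  -3.062 -23.459] turn [ 0.001   0.0007 -0.19  ] rows>= 6.6 shift in new frame [ 22.954   1.272 -23.443]
(-101, 27, 0.19) [ 531.5 -175.3   89.4]
shift cm (old frame) [ 23.068  -0.862 -23.457] turn [ 0.001   0.0007 -0.19  ] rows>= 6.6 shift in new frame [ 22.833   3.489 -23.443]
(-100, 25.5, 0) [ 541.3 -173.    58.5]
shift cm (old frame) [ 26.161  -1.871 -23.46 ] turn [0.001  0.0006 0.    ] rows>= 7.0 shift in new frame [ 26.175  -1.896 -23.443]
[ 6.85514376e+00  1.42021269e+00 -5.76064664e-16]
[-1.20888298e-01  2.21706699e+00 -2.35242651e-15]
```

arm_command(plan=[{"tx":0,"ty":0,"tz":0,"wx":0,"wy":0,"wz":-0.03,"jaw":-1},{"tx":0,"ty":0,"tz":0,"wx":0,"wy":0,"wz":-0.06,"jaw":-1},{"tx":0,"ty":0,"tz":0,"wx":0,"wy":0,"wz":-0.06,"jaw":-1},{"tx":0,"ty":0,"tz":-0.8,"wx":0,"wy":0,"wz":-0.04,"jaw":-1},{"tx":0.4,"ty":0,"tz":-1.6,"wx":0,"wy":0,"wz":0,"jaw":-1},{"tx":1,"ty":0,"tz":-2.4,"wx":0,"wy":0,"wz":0,"jaw":-1},{"tx":1.8,"ty":0,"tz":-2.8,"wx":0,"wy":0,"wz":0,"jaw":-1},{"tx":2.2,"ty":0,"tz":-3,"wx":0,"wy":0,"wz":0,"jaw":-1},{"tx":2.2,"ty":0,"tz":-3,"wx":0,"wy":0,"wz":0,"jaw":-1},{"tx":2.2,"ty":0,"tz":-2.8,"wx":0,"wy":0,"wz":0,"jaw":-1},{"tx":2.2,"ty":0,"tz":-2.6,"wx":0,"wy":0,"wz":0,"jaw":-1},{"tx":1.8,"ty":0,"tz":-2.2,"wx":0,"wy":0,"wz":0,"jaw":-1},{"tx":1.4,"ty":-0.1,"tz":-1.4,"wx":0,"wy":0,"wz":0,"jaw":-1},{"tx":0.9,"ty":-0.05,"tz":-0.84,"wx":0,"wy":0,"wz":0,"jaw":-1},{"tx":0,"ty":0,"tz":0,"wx":0,"wy":0,"wz":0,"jaw":-1},{"tx":0,"ty":0,"tz":0,"wx":0,"wy":0,"wz":0,"jaw":-1}])

```text
time: 8.25
tool_pos: [554.0, -169.9, 162.8]
tcp_rot: [-1.567, 1.381, 0.228]
contact_force: [-0.2, 0.9, -1.5]
grip_width: 11.7
```

```bash
python3 -c "
from h import *
look('w7')
look('s7','scene');e=(-79,30,.19);go(ctcp(*e),cR(.19))"
```

```text
[ 553.98 -169.91  162.76] t 8.25 F [-0.22  0.9  -1.5 ] w 11.7 psi 1.7957367428314825 down [ 0.1839  0.0427 -0.982 ]
[ 554.01 -169.87  163.25] t 8.3 F [-0.4   0.93 -1.86] w 11.5 psi 1.7959947707148398 down [ 0.1846  0.0423 -0.9819]
shift cm (old frame) [ 6.959  1.465 -0.016] turn [ 0.0018 -0.0001  0.001 ] rows>= 1.4 shift in new frame [ 6.96   1.458 -0.02 ]
```

View pics/w7.png

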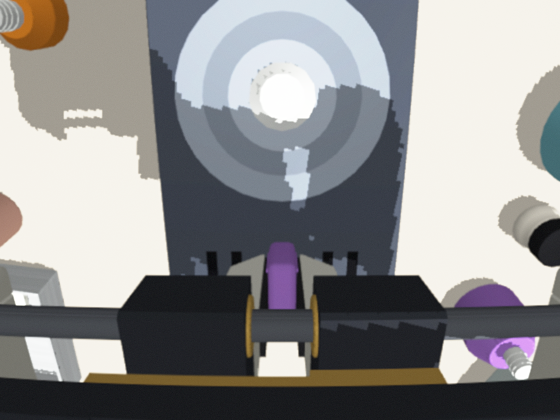

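View pics/s7.png

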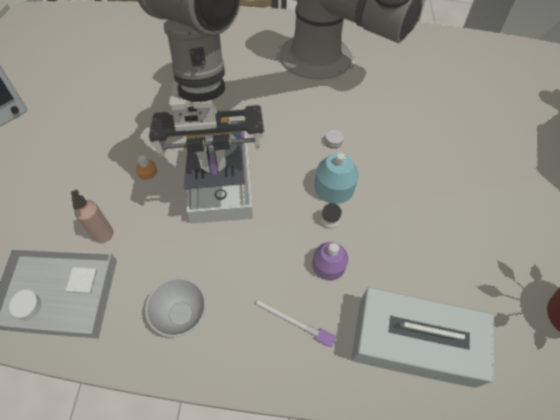

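arm_command(plan=[{"tx":1.0,"ty":0.2,"tz":0,"wx":0,"wy":0,"wz":0,"jaw":-1},{"tx":1.5,"ty":0.3,"tz":0,"wx":0,"wy":0,"wz":0,"jaw":-1},{"tx":1.5,"ty":0.35,"tz":0,"wx":0,"wy":0,"wz":0,"jaw":-1},{"tx":1.2,"ty":0.3,"tz":0,"wx":0,"wy":0,"wz":0,"jaw":-1},{"tx":0.9,"ty":0.2,"tz":0,"wx":0,"wy":0,"wz":0,"jaw":-1},{"tx":0.5,"ty":0.1,"tz":0,"wx":0,"wy":0,"wz":0,"jaw":-1},{"tx":0.3,"ty":0,"tz":0,"wx":0,"wy":0,"wz":0,"jaw":-1},{"tx":0,"ty":0,"tz":0,"wx":0,"wy":0,"wz":0,"jaw":-1}])

```text
time: 9.15
tool_pos: [552.7, -171.0, 92.1]
tcp_rot: [-1.57, 1.381, 0.225]
contact_force: [-0.1, 0.2, -1.7]
grip_width: 11.6
```

```bash
python3 -c "
from h import *
im=look('s8','scene');crop(im,120,100,280,240,4.2,'pics/s8c.png')
im=look('t8','top');crop(im,280,190,380,300,5.4,'pics/t8c.png')
for e in [(-79,30,.19),(-101,27,.19)]: go(ctcp(*e),cR(.19))"
```

```text
[ 552.74 -171.     92.13] t 9.15 F [-0.08  0.23 -1.65] w 11.6 psi 1.7950047981444703 down [ 0.1843  0.0421 -0.982 ]
[ 552.88 -171.12   92.46] t 9.2 F [ 0.25 -0.52 -2.76] w 11.8 psi 1.7950209799902699 down [ 0.1848  0.0418 -0.9819]
shift cm (old frame) [ 0.023 -0.015  0.077] turn [ 0.0008 -0.0004  0.0008] rows>= 0.0 shift in new frame [ 0.023 -0.015  0.077]
shift cm (old frame) [-0.1    2.202  0.079] turn [ 0.0008 -0.0004  0.0008] rows>= 0.4 shift in new frame [-0.098  2.202  0.077]
```

View pics/s8c.png

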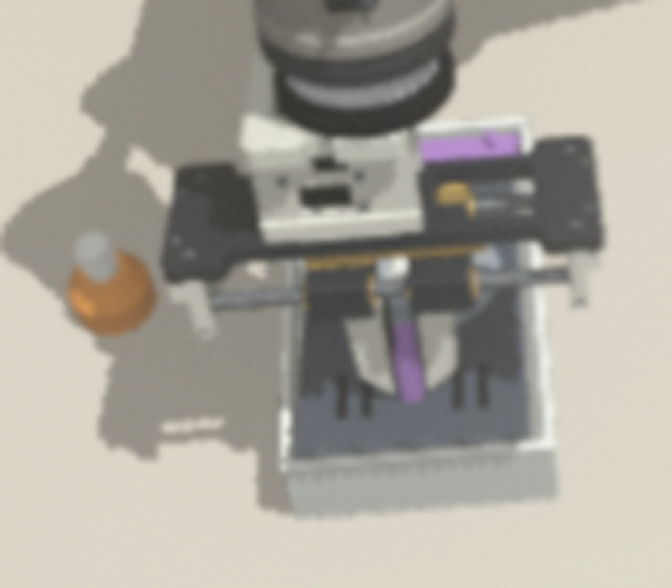

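View pics/t8c.png

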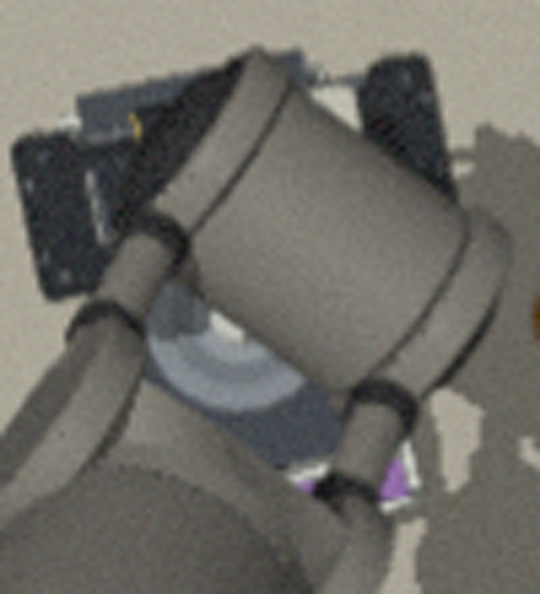

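arm_command(plan=[{"tx":-0.02,"ty":0.3,"tz":0.04,"wx":0,"wy":0,"wz":0,"jaw":-1},{"tx":-0.02,"ty":0.4,"tz":0.04,"wx":0,"wy":0,"wz":0,"jaw":-1},{"tx":-0.02,"ty":0.4,"tz":0,"wx":0,"wy":0,"wz":0,"jaw":-1},{"tx":-0.02,"ty":0.4,"tz":0,"wx":0,"wy":0,"wz":0,"jaw":-1},{"tx":-0.02,"ty":0.4,"tz":0,"wx":0,"wy":0,"wz":0,"jaw":-1},{"tx":0,"ty":0.3,"tz":0,"wx":0,"wy":0,"wz":0,"jaw":-1},{"tx":0,"ty":0,"tz":0,"wx":0,"wy":0,"wz":0,"jaw":-1}])

```text
time: 9.95
tool_pos: [530.7, -175.2, 88.9]
tcp_rot: [-1.569, 1.381, 0.226]
contact_force: [-0.8, 0.3, -1.4]
grip_width: 12.1
```

```bash
python3 -c "
from h import *
im=look('t9','top');crop(im,280,190,380,300,5.4,'pics/t9c.png')
print(readout.get_obs()['moment'])
for e in [(-101,27,.19),(-101,26,.1),(-100,25.5,0)]: go(ctcp(*e),cR(e[2]))"
```

```text
[ 530.7  -175.17   88.91] t 9.95 F [-0.8   0.32 -1.37] w 12.1 psi 1.7946277669477217 down [ 0.1838  0.0422 -0.9821]
[-0.01550257  0.11257686  0.01300145]
shift cm (old frame) [-0.032 -0.051 -0.014] turn [0.0004 0.0002 0.0001] rows>= 0.0 shift in new frame [-0.032 -0.051 -0.014]
shift cm (old frame) [ 1.509 -0.264 -0.014] turn [0.0004 0.0001 0.0901] rows>= 0.6 shift in new frame [ 1.479 -0.399 -0.014]
shift cm (old frame) [ 3.196 -0.458 -0.015] turn [4.000e-04 1.000e-04 1.901e-01] rows>= 1.3 shift in new frame [ 3.052 -1.053 -0.014]
```

View pics/t9c.png

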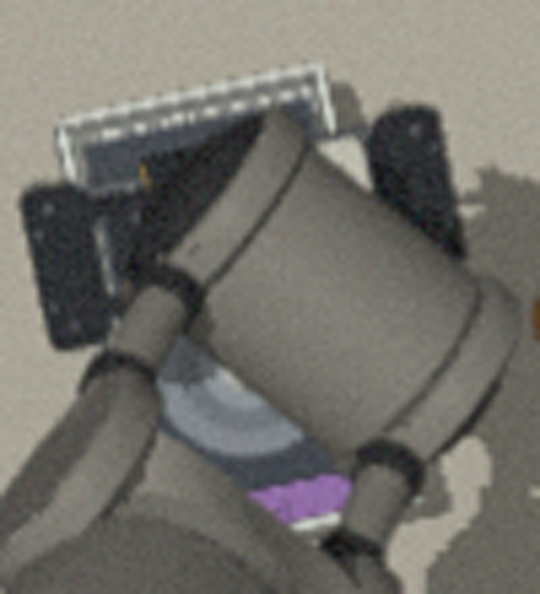

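arm_command(plan=[{"tx":0.31,"ty":-0.08,"tz":0,"wx":0,"wy":0,"wz":0.019,"jaw":-1},{"tx":0.31,"ty":-0.08,"tz":0,"wx":0,"wy":0,"wz":0.019,"jaw":-1},{"tx":0.31,"ty":-0.08,"tz":0,"wx":0,"wy":0,"wz":0.019,"jaw":-1},{"tx":0.31,"ty":-0.08,"tz":0,"wx":0,"wy":0,"wz":0.019,"jaw":-1},{"tx":0.31,"ty":-0.08,"tz":0,"wx":0,"wy":0,"wz":0.019,"jaw":-1},{"tx":0.31,"ty":-0.08,"tz":0,"wx":0,"wy":0,"wz":0.019,"jaw":-1},{"tx":0.31,"ty":-0.08,"tz":0,"wx":0,"wy":0,"wz":0.019,"jaw":-1},{"tx":0.31,"ty":-0.08,"tz":0,"wx":0,"wy":0,"wz":0.019,"jaw":-1},{"tx":0,"ty":0,"tz":0,"wx":0,"wy":0,"wz":0,"jaw":-1}])

```text
time: 10.9
tool_pos: [540.6, -172.8, 64.7]
tcp_rot: [-1.562, 1.534, 0.233]
contact_force: [-0.3, -0.1, -2.0]
grip_width: 11.6
```

```bash
python3 -c "
from h import *
look('w10')
print(readout.get_obs()['moment'])
for e in [(-100,25.5,0)]: go(ctcp(*e),cR(e[2]))"
```

```text
[ 540.59 -172.78   64.7 ] t 10.9 F [-0.29 -0.06 -1.96] w 11.6 psi 1.7955113091102506 down [ 0.0359  0.0085 -0.9993]
[ 0.07023858 -0.01313764 -0.06244434]
shift cm (old frame) [ 0.64  -0.058 -0.042] turn [0.0012 0.0004 0.0375] rows>= 0.3 shift in new frame [ 0.637 -0.082 -0.042]
```

View pics/w10.png

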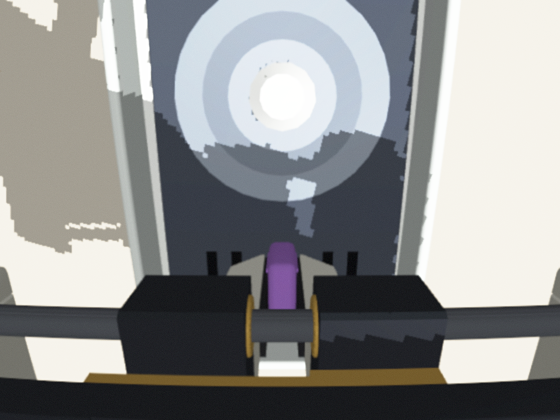

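arm_command(plan=[{"tx":0.31,"ty":-0.03,"tz":-0.02,"wx":0,"wy":0,"wz":0.019,"jaw":-1},{"tx":0.31,"ty":-0.03,"tz":-0.02,"wx":0,"wy":0,"wz":0.0185,"jaw":-1},{"tx":0.02,"ty":0,"tz":0,"wx":0,"wy":0,"wz":0,"jaw":-1},{"tx":0,"ty":0,"tz":0,"wx":0,"wy":0,"wz":0,"jaw":-1},{"tx":0,"ty":0,"tz":0,"wx":0,"wy":0,"wz":0,"jaw":-1}])

```text
time: 11.45
tool_pos: [541.1, -173.2, 58.9]
tcp_rot: [-1.373, 1.57, 0.422]
contact_force: [1.1, 0.1, -2.1]
grip_width: 12.0
```

```bash
python3 -c "
from h import *
p,R,o=cur();print(p,o['contact_force'],o['moment'],R[:,0])
for e in [(-100,25.,0)]: go(ctcp(*e),cR(e[2]))"
```

```text
[ 541.12780073 -173.19783779   58.85317106] [ 1.07273114  0.09697783 -2.14194706] [ 0.0974817  -0.09225773 -0.05487645] [ 5.82225564e-04  2.61706752e-04 -9.99999796e-01]
shift cm (old frame) [ 0.085 -0.024  0.012] turn [0.0007 0.0001 0.0006] rows>= 0.0 shift in new frame [ 0.085 -0.024  0.013]
```

arm_command(plan=[{"tx":0.06,"ty":0,"tz":0,"wx":0,"wy":0,"wz":0,"jaw":-1},{"tx":0.04,"ty":0,"tz":0,"wx":0,"wy":0,"wz":0,"jaw":-1},{"tx":0,"ty":0,"tz":0,"wx":0,"wy":0,"wz":0,"jaw":-1},{"tx":0,"ty":0,"tz":0,"wx":0,"wy":0,"wz":0,"jaw":-1}])

```text
time: 11.85
tool_pos: [541.2, -173.3, 58.2]
tcp_rot: [-1.744, 1.57, 0.051]
contact_force: [-1.9, 0.2, 2.8]
grip_width: 11.7
```

Force has flipped to +2.8 N: it's on the ledge. Releasing.

arm_command(plan=[{"tx":0,"ty":0,"tz":0,"wx":0,"wy":0,"wz":0,"jaw":-0.5},{"tx":0,"ty":0,"tz":0,"wx":0,"wy":0,"wz":0,"jaw":-0.5},{"tx":0,"ty":0,"tz":0,"wx":0,"wy":0,"wz":0,"jaw":-0.5},{"tx":-1.5,"ty":0,"tz":0,"wx":0,"wy":0,"wz":0,"jaw":-0.5},{"tx":-3,"ty":0,"tz":0,"wx":0,"wy":0,"wz":0,"jaw":-0.5},{"tx":-4,"ty":0,"tz":0,"wx":0,"wy":0,"wz":0,"jaw":-0.5},{"tx":-4,"ty":0,"tz":0,"wx":0,"wy":0,"wz":0,"jaw":-0.5},{"tx":-3,"ty":0,"tz":0,"wx":0,"wy":0,"wz":0,"jaw":-0.5},{"tx":-2,"ty":0,"tz":0,"wx":0,"wy":0,"wz":0,"jaw":-0.5},{"tx":0,"ty":0,"tz":0,"wx":0,"wy":0,"wz":0,"jaw":-0.5},{"tx":0,"ty":0,"tz":0,"wx":0,"wy":0,"wz":0,"jaw":-0.5}])

```text
time: 12.95
tool_pos: [540.9, -173.1, 232.3]
tcp_rot: [-0.901, 1.57, 0.894]
contact_force: [-0.3, 0.1, -0.5]
grip_width: 22.9
```

```bash
python3 -c "
from h import *
look('w11')"
```

```text
[ 540.85 -173.12  232.29] t 12.95 F [-0.29  0.14 -0.48] w 22.9 psi 1.7950242679076651 down [ 3.e-04  3.e-04 -1.e+00]
```

View pics/w11.png

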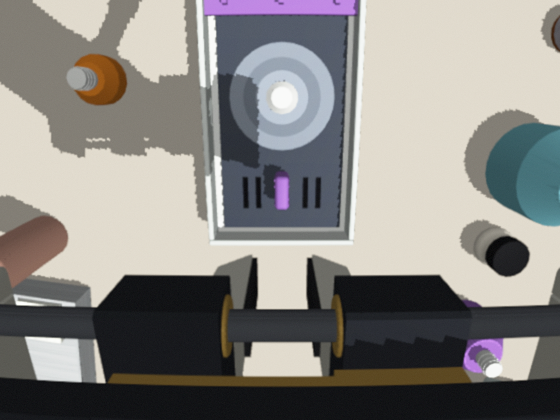

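```bash
python3 -c "
from h import *
im=cv2.imread('pics/w11.png')
a=im[0:250,195:370];cv2.imwrite('pics/f11.png',cv2.resize(a,None,fx=2.4,fy=2.4,interpolation=cv2.INTER_CUBIC))"
```

```text
(no output)
```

View pics/f11.png

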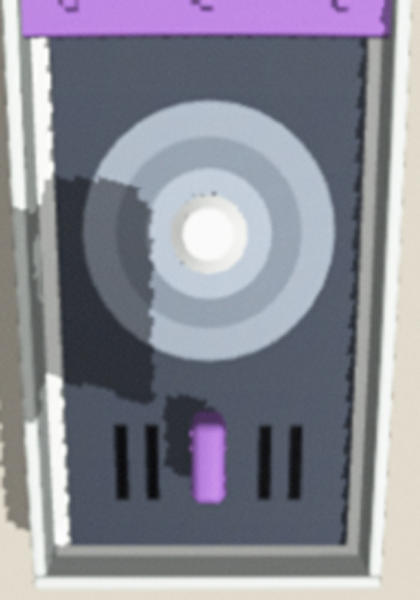

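```bash
cat > ip.py <<'E'
from h import *
b=[(83,231),(335,228),(209,361),(114,425),(303,425),(68,545),(346,545),(208,234)]
P=np.array([(-1.3,-46.5,5),(-1.4,46.,5),(47.4,-.3,5),(73,-36.9,5),(72.8,35.9,5),(121,-56,5),(121,56,5),(0,0,14.]])if 0 else np.array([(-1.3,-46.5,5),(-1.4,46.,5),(47.4,-.3,5),(73,-36.9,5),(72.8,35.9,5),(121,-56,5),(121,56,5),(0,0,14.)])
f=lambda p:(np.array(p,float)+.5)/2.4-.5+np.array((195,0))
K,d,R,p=cam('wrist',old('w11'))
ok,rv,tv,=cv2.solvePnP(P,f(b),K,d)
e=cv2.projectPoints(P,rv,tv,K,d)[0].reshape(-1,2)-f(b);print(e.round(1).tolist())
Rw=R@cv2.Rodrigues(rv)[0];t=R@tv.ravel()+p
print('o',t,'elev',np.degrees(Rw[2,0]),'roll',np.degrees(Rw[2,1]),'yaw',np.arctan2(Rw[1,0],Rw[0,0]))
u=np.array([np.cos(CY),np.sin(CY)]);v=np.array([-u[1],u[0]])
q=t[:2]-CC;print('caddy frame',q@u,q@v)
print('boss direct',px2w('wrist',f([(208,234)]),39,old('w11')))
# rear rim of caddy, lower corners outer
print(px2w('wrist',f([(35,588),(378,585)]),50,old('w11')))
for c in [(110,-67),(110,67)]: print(CC+u*c[0]+v*c[1])
E
sed -i 's/^P=.*if 0 else /P=/' ip.py; python3 ip.py
```

```text
[[-110.2, 114.7], [85.8, 47.2], [-11.1, -125.5], [69.5, -29.3], [155.5, 258.7], [-61.0, 315.8], [225.1, 334.0], [-58.0, 10.2]]
o [ 471.52754791 -183.54938288  354.92182754] elev 8.722870211432953 roll 4.842617994650723 yaw -2.7393225745700467
caddy frame -11.401878835782773 5.207291726314169
boss direct [[ 462.07612725 -191.60605967   39.        ]]
[[ 604.86146658 -227.77695139   50.        ]
 [ 574.18206726  -98.70528887   50.        ]]
[ 605.91418636 -227.05272262]
[576.21390101 -96.38561486]
```

```bash
sed -i 's/^ok,rv,tv,=.*/Rg=np.c_[[np.cos(CY),np.sin(CY),0],[-np.sin(CY),np.cos(CY),0],[0,0,1]];r0=cv2.Rodrigues(R.T@Rg)[0];t0=(R.T@(np.array([462.,-191,25])-p)).reshape(3,1);ok,rv,tv=cv2.solvePnP(P,f(b),K,d,r0,t0,True)/' ip.py; python3 ip.py
```

```text
[[-0.0, -0.8], [-0.5, 0.5], [-0.4, 0.1], [-0.0, 0.9], [-0.8, 0.8], [0.9, -0.4], [0.4, -0.2], [0.5, -0.9]]
o [ 461.54928817 -191.32121861   22.55647129] elev 1.0887272263220207 roll -0.022007571185316356 yaw 0.22224235202210452
caddy frame -22.854536139795556 -0.15961973096399537
boss direct [[ 462.07612725 -191.60605967   39.        ]]
[[ 604.86146658 -227.77695139   50.        ]
 [ 574.18206726  -98.70528887   50.        ]]
[ 605.91418636 -227.05272262]
[576.21390101 -96.38561486]
```

```bash
python3 -c "
from h import *
print(px2w('wrist',[(77,76)],50,old('w11')))
go([479,-361,150],Rdown(np.pi/2+CY))"
```

```text
[[ 480.8468415  -362.29498123   50.        ]]
shift cm (old frame) [  8.136  10.169 -16.975] turn [ 0.0007  0.0014 -0.0011] rows>= 4.3 shift in new frame [  8.148  10.165 -16.971]
```

arm_command(plan=[{"tx":0.2,"ty":0.6,"tz":-1,"wx":0,"wy":0,"wz":0,"jaw":-0.4},{"tx":0.5,"ty":1.2,"tz":-2,"wx":0,"wy":0,"wz":0,"jaw":-0.4},{"tx":0.8,"ty":1.8,"tz":-3,"wx":0,"wy":0,"wz":0,"jaw":-0.4},{"tx":1,"ty":1.8,"tz":-3,"wx":0,"wy":0,"wz":0,"jaw":-0.4},{"tx":1.2,"ty":1.8,"tz":-3,"wx":0,"wy":0,"wz":0,"jaw":-0.4},{"tx":1.5,"ty":1.6,"tz":-2.6,"wx":0,"wy":0,"wz":0,"jaw":-0.4},{"tx":1.5,"ty":0.9,"tz":-1.6,"wx":0,"wy":0,"wz":0,"jaw":-0.4},{"tx":1.4,"ty":0.4,"tz":-0.8,"wx":0,"wy":0,"wz":0,"jaw":-0.4},{"tx":0,"ty":0,"tz":0,"wx":0,"wy":0,"wz":0,"jaw":-0.4},{"tx":0,"ty":0,"tz":0,"wx":0,"wy":0,"wz":0,"jaw":-0.4}])

```text
time: 14.0
tool_pos: [480.7, -360.5, 151.3]
tcp_rot: [-0.149, 1.569, 1.647]
contact_force: [0.0, -0.5, 0.1]
grip_width: 27.4
```

```bash
python3 -c "
from h import *
look('w12')"
```

```text
[ 480.71 -360.49  151.33] t 14.0 F [ 0.02 -0.47  0.11] w 27.4 psi 1.795532704746092 down [-1.0e-04  1.4e-03 -1.0e+00]
```

View pics/w12.png

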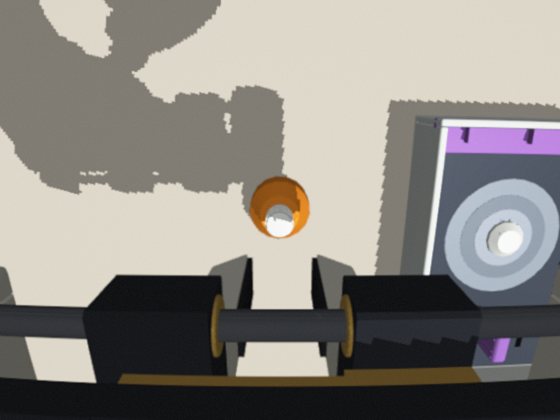

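```bash
python3 -c "
from h import *
im=cv2.imread('pics/w12.png')
a=im[170:250,235:325];cv2.imwrite('pics/f12.png',cv2.resize(a,None,fx=6,fy=6,interpolation=cv2.INTER_CUBIC))"
```

```text
(no output)
```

View pics/f12.png

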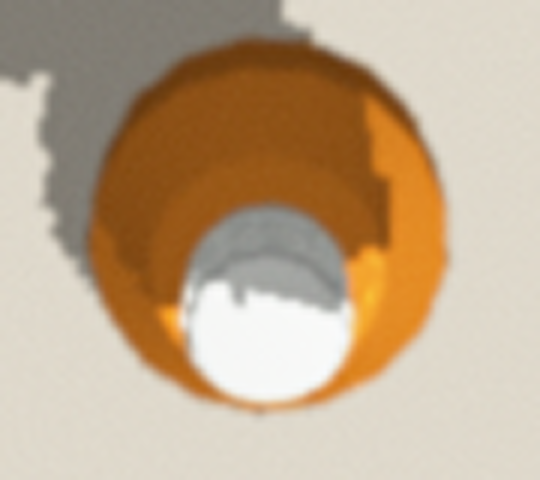

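```bash
python3 -c "
from h import *
P=px2w('wrist',[(279.6,224.2),(235+187/6,224.2),(235+353/6,224.2)],52,old('w12'));print(P,np.linalg.norm(P[1]-P[2]))
go([P[0][0],P[0][1],57],Rdown(np.pi/2+CY))
"
```

```text
[[ 482.09492941 -361.76992446   52.        ]
 [ 484.10329248 -370.57941536   52.        ]
 [ 479.96881807 -352.43523406   52.        ]] 18.609277091694896
shift cm (old frame) [ 9.507 -0.055 -0.152] turn [0.0019 0.0002 0.0009] rows>= 1.9 shift in new frame [ 9.507 -0.064 -0.151]
```

arm_command(plan=[{"tx":1.5,"ty":-0.06,"tz":-0.15,"wx":0,"wy":0,"wz":0,"jaw":-0.4},{"tx":2.5,"ty":0,"tz":0,"wx":0,"wy":0,"wz":0,"jaw":-0.4},{"tx":2.5,"ty":0,"tz":0,"wx":0,"wy":0,"wz":0,"jaw":-0.4},{"tx":1.8,"ty":0,"tz":0,"wx":0,"wy":0,"wz":0,"jaw":-0.4},{"tx":0.9,"ty":0,"tz":0,"wx":0,"wy":0,"wz":0,"jaw":-0.4},{"tx":0.35,"ty":0,"tz":0,"wx":0,"wy":0,"wz":0,"jaw":-0.4},{"tx":0,"ty":0,"tz":0,"wx":0,"wy":0,"wz":0,"jaw":-0.4},{"tx":0,"ty":0,"tz":0,"wx":0,"wy":0,"wz":0,"jaw":-1},{"tx":0,"ty":0,"tz":0,"wx":0,"wy":0,"wz":0,"jaw":-1},{"tx":0,"ty":0,"tz":0,"wx":0,"wy":0,"wz":0,"jaw":-1},{"tx":0,"ty":0,"tz":0,"wx":0,"wy":0,"wz":0,"jaw":-1}])

```text
time: 15.15
tool_pos: [481.9, -363.0, 57.3]
tcp_rot: [-2.229, 1.569, -0.434]
contact_force: [0.1, 1.0, 4.7]
grip_width: 16.6
```

```bash
python3 -c "
from h import *
look('w13')"
```

```text
[ 481.88 -363.04   57.25] t 15.15 F [0.06 1.01 4.66] w 16.6 psi 1.7949595510959508 down [ 1.9e-03 -9.0e-04 -1.0e+00]
```

View pics/w13.png

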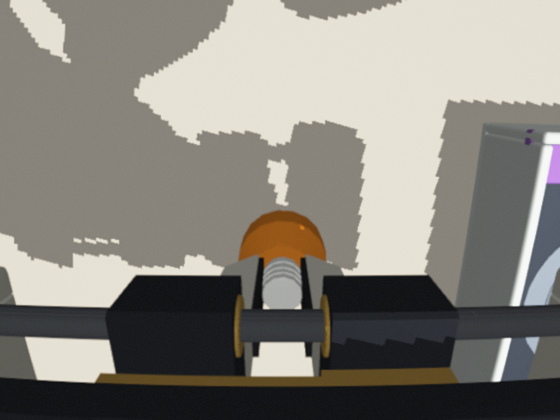

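arm_command(plan=[{"tx":-0.5,"ty":0,"tz":0,"wx":0,"wy":0,"wz":0,"jaw":-1},{"tx":-1.5,"ty":0,"tz":0,"wx":0,"wy":0,"wz":0,"jaw":-1},{"tx":-2.5,"ty":0,"tz":0,"wx":0,"wy":0,"wz":0,"jaw":-1},{"tx":-3,"ty":0,"tz":0,"wx":0,"wy":0,"wz":0,"jaw":-1},{"tx":-2,"ty":0,"tz":0,"wx":0,"wy":0,"wz":0,"jaw":-1},{"tx":-0.5,"ty":0,"tz":0,"wx":0,"wy":0,"wz":0,"jaw":-1},{"tx":0,"ty":0,"tz":0,"wx":0,"wy":0,"wz":0,"jaw":-1}])

```text
time: 15.9
tool_pos: [481.4, -362.9, 156.6]
tcp_rot: [-2.187, 1.57, -0.392]
contact_force: [-0.3, -0.5, -0.5]
grip_width: 16.9
```

```bash
python3 -c "
from h import *
im=look('w14');cv2.imwrite('pics/f14.png',cv2.resize(im[170:330,200:370],None,fx=3.5,fy=3.5,interpolation=cv2.INTER_CUBIC))
go([462,-191.4,150],Rdown(np.pi/2+CY))"
```

```text
[ 481.37 -362.88  156.58] t 15.9 F [-0.26 -0.49 -0.54] w 16.9 psi 1.7949035127442041 down [ 1.1e-03 -5.0e-04 -1.0e+00]
shift cm (old frame) [ 0.568 -1.95  17.103] turn [ 0.0006  0.001  -0.0001] rows>= 3.4 shift in new frame [ 0.551 -1.94  17.104]
```

View pics/f14.png

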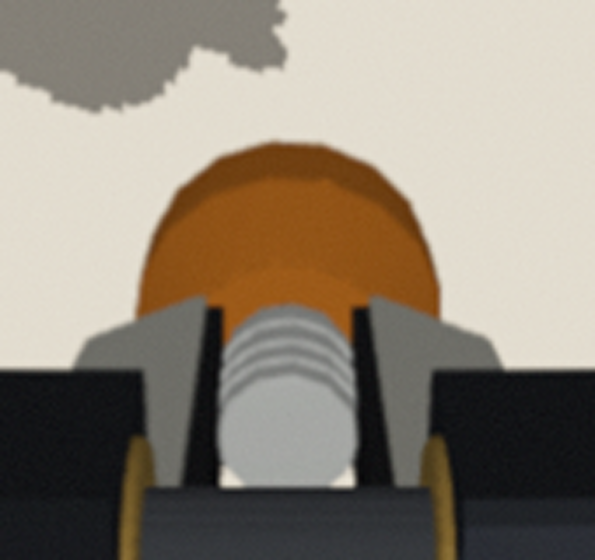

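```bash
python3 -c "
from h import *
o=old('w14');P=px2w('wrist',[(200+288/3.5,170+437/3.5)],o['tool_pos'][2]-5.2,o);p,R,_=cur(o);print(P, R.T@(P[0]-p))
P=px2w('wrist',[(200+288/3.5,170+142/3.5)],o['tool_pos'][2]-40,o);print(P, R.T@(P[0]-p))"
```

```text
[[ 481.85642687 -362.79021596  151.38040129]] [ 5.20049722 -0.48636315 -0.01710167]
[[ 455.22861787 -368.84256993  116.58040129]] [3.99734313e+01 2.68550445e+01 2.39469402e-02]
```

arm_command(plan=[{"tx":0,"ty":-0.1,"tz":0.7,"wx":0,"wy":0,"wz":0,"jaw":-1},{"tx":0,"ty":-0.2,"tz":1.4,"wx":0,"wy":0,"wz":0,"jaw":-1},{"tx":0,"ty":-0.3,"tz":2.2,"wx":0,"wy":0,"wz":0,"jaw":-1},{"tx":0,"ty":-0.3,"tz":2.8,"wx":0,"wy":0,"wz":0,"jaw":-1},{"tx":0,"ty":-0.3,"tz":3,"wx":0,"wy":0,"wz":0,"jaw":-1},{"tx":0,"ty":-0.25,"tz":2.8,"wx":0,"wy":0,"wz":0,"jaw":-1},{"tx":0,"ty":-0.25,"tz":2.2,"wx":0,"wy":0,"wz":0,"jaw":-1},{"tx":0,"ty":-0.2,"tz":1.3,"wx":0,"wy":0,"wz":0,"jaw":-1},{"tx":0,"ty":0,"tz":0.7,"wx":0,"wy":0,"wz":0,"jaw":-1},{"tx":0,"ty":0,"tz":0,"wx":0,"wy":0,"wz":0,"jaw":-1},{"tx":0,"ty":0,"tz":0,"wx":0,"wy":0,"wz":0,"jaw":-1}])

```text
time: 17.05
tool_pos: [462.1, -192.4, 156.2]
tcp_rot: [-2.117, 1.57, -0.322]
contact_force: [0.3, 0.1, -0.4]
grip_width: 16.5
```

```bash
python3 -c "
from h import *
im=look('w15')
go([462,-191.4,88.5],Rdown(np.pi/2+CY))"
```

```text
[ 462.06 -192.37  156.24] t 17.05 F [ 0.3   0.11 -0.4 ] w 16.5 psi 1.7948724062836643 down [ 8.e-04 -3.e-04 -1.e+00]
shift cm (old frame) [ 6.772 -0.017  0.118] turn [ 0.     -0.0003  0.0007] rows>= 1.4 shift in new frame [ 6.772 -0.022  0.116]
```

View pics/w15.png

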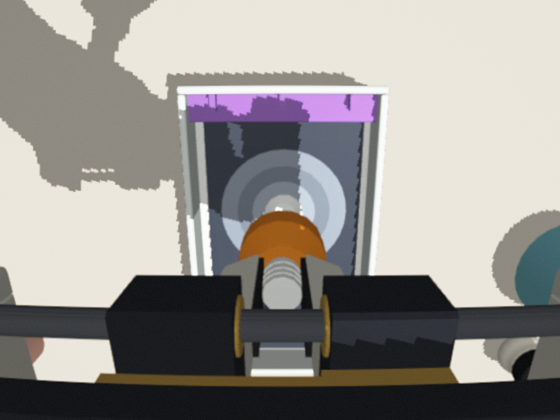

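```bash
python3 -c "
from h import *
o=old('w15');P=px2w('wrist',[(221,211),(346,210)],30,o);p,R,_=cur(o);print(P,np.linalg.norm(P[0]-P[1]),R.T@(P.mean(0)-p))"
```

```text
[[ 472.31136824 -236.61269882   30.        ]
 [ 450.94557091 -146.31521556   30.        ]] 92.79080115470974 [126.24335446   0.30668134   1.02916473]
```

arm_command(plan=[{"tx":1,"ty":-0.03,"tz":0.1,"wx":0,"wy":0,"wz":0,"jaw":-1},{"tx":1.5,"ty":0,"tz":0,"wx":0,"wy":0,"wz":0,"jaw":-1},{"tx":1.5,"ty":0,"tz":0,"wx":0,"wy":0,"wz":0,"jaw":-1},{"tx":1.2,"ty":0,"tz":0,"wx":0,"wy":0,"wz":0,"jaw":-1},{"tx":0.8,"ty":0,"tz":0,"wx":0,"wy":0,"wz":0,"jaw":-1},{"tx":0.4,"ty":0,"tz":0,"wx":0,"wy":0,"wz":0,"jaw":-1},{"tx":0.3,"ty":0,"tz":0,"wx":0,"wy":0,"wz":0,"jaw":-1},{"tx":0,"ty":0,"tz":0,"wx":0,"wy":0,"wz":0,"jaw":-1},{"tx":0,"ty":0,"tz":0,"wx":0,"wy":0,"wz":0,"jaw":-1}])

```text
time: 18.0
tool_pos: [462.2, -190.9, 89.7]
tcp_rot: [-2.014, 1.569, -0.219]
contact_force: [0.8, -0.4, -0.4]
grip_width: 17.1
```

arm_command(plan=[{"tx":0.1,"ty":0,"tz":0,"wx":0,"wy":0,"wz":0,"jaw":-1},{"tx":0.1,"ty":0,"tz":0,"wx":0,"wy":0,"wz":0,"jaw":-1},{"tx":0,"ty":0,"tz":0,"wx":0,"wy":0,"wz":0,"jaw":-1},{"tx":0,"ty":0,"tz":0,"wx":0,"wy":0,"wz":0,"jaw":-1}])

```text
time: 18.4
tool_pos: [462.0, -190.7, 87.4]
tcp_rot: [-1.619, 1.57, 0.176]
contact_force: [-0.4, 0.2, 0.5]
grip_width: 17.2
```

arm_command(plan=[{"tx":0.05,"ty":0,"tz":0,"wx":0,"wy":0,"wz":0,"jaw":-1},{"tx":0,"ty":0,"tz":0,"wx":0,"wy":0,"wz":0,"jaw":-1},{"tx":0,"ty":0,"tz":0,"wx":0,"wy":0,"wz":0,"jaw":-0.4},{"tx":0,"ty":0,"tz":0,"wx":0,"wy":0,"wz":0,"jaw":-0.4},{"tx":0,"ty":0,"tz":0,"wx":0,"wy":0,"wz":0,"jaw":-0.4},{"tx":-1.5,"ty":0,"tz":0,"wx":0,"wy":0,"wz":0,"jaw":-0.4},{"tx":-3,"ty":0,"tz":0,"wx":0,"wy":0,"wz":0,"jaw":-0.4},{"tx":-3,"ty":0,"tz":0,"wx":0,"wy":0,"wz":0,"jaw":-0.4},{"tx":-2.5,"ty":0,"tz":0,"wx":0,"wy":0,"wz":0,"jaw":-0.4},{"tx":-1,"ty":0,"tz":0,"wx":0,"wy":0,"wz":0,"jaw":-0.4},{"tx":0,"ty":0,"tz":0,"wx":0,"wy":0,"wz":0,"jaw":-0.4},{"tx":0,"ty":0,"tz":0,"wx":0,"wy":0,"wz":0,"jaw":-0.4}])

```text
time: 19.6
tool_pos: [461.4, -190.5, 195.7]
tcp_rot: [0.485, 1.569, 2.28]
contact_force: [-0.5, -0.3, -0.2]
grip_width: 27.6
```

```bash
python3 -c "
from h import *
im=look('w16');cv2.imwrite('pics/f16.png',cv2.resize(im[100:270,180:380],None,fx=3.5,fy=3.5,interpolation=cv2.INTER_CUBIC))"
```

```text
[ 461.43 -190.49  195.65] t 19.6 F [-0.51 -0.3  -0.17] w 27.6 psi 1.7950278289173347 down [-9.0e-04  1.1e-03 -1.0e+00]
```

View pics/f16.png

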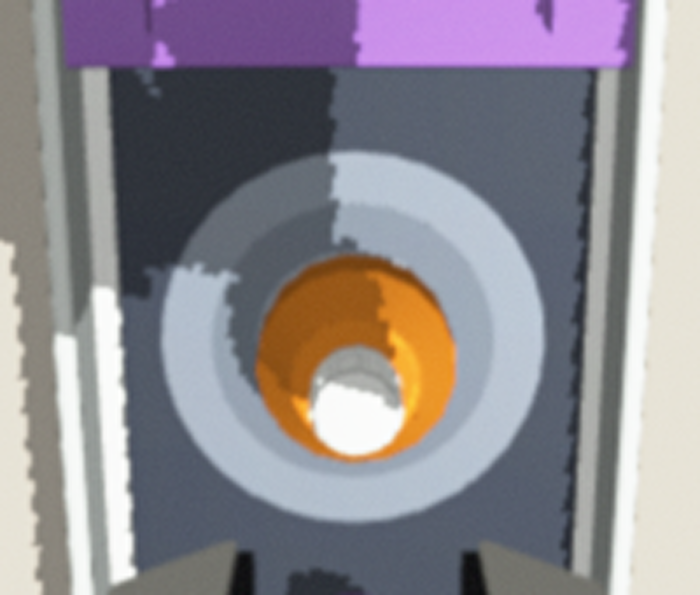

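```bash
python3 -c "
from h import *
o=old('w16');f=lambda p:(np.array(p,float)+.5)/3.5-.5+np.array((180,100))
print(px2w('wrist',f([(356,413)]),82,o),px2w('wrist',f([(161,336),(545,333)]),30,o).mean(0))
go([650,69,215],Rdown(np.pi/2+CY)); go([661,67,215],Rdown(np.pi/2))"
```

```text
[[ 462.53091449 -190.64110581   82.        ]] [ 459.97157446 -191.96496989   30.        ]
shift cm (old frame) [ -1.961 -24.164  21.101] turn [ 0.0007  0.0018 -0.0013] rows>= 6.4 shift in new frame [ -1.968 -24.153  21.114]
shift cm (old frame) [ -1.963 -25.192  20.662] turn [ 0.2242  0.0017 -0.0015] rows>= 6.5 shift in new frame [ -1.968 -19.972  25.742]
```

arm_command(plan=[{"tx":0,"ty":-1.2,"tz":1,"wx":0,"wy":0,"wz":0,"jaw":-0.4},{"tx":0,"ty":-2.4,"tz":2,"wx":0,"wy":0,"wz":0,"jaw":-0.4},{"tx":0,"ty":-3,"tz":2.5,"wx":0,"wy":0,"wz":0,"jaw":-0.4},{"tx":0,"ty":-3,"tz":2.5,"wx":0,"wy":0,"wz":0,"jaw":-0.4},{"tx":0,"ty":-3,"tz":2.5,"wx":0,"wy":0,"wz":0,"jaw":-0.4},{"tx":0,"ty":-3,"tz":2.5,"wx":0,"wy":0,"wz":0,"jaw":-0.4},{"tx":0,"ty":-3,"tz":2.5,"wx":0,"wy":0,"wz":0,"jaw":-0.4},{"tx":0.4,"ty":-3,"tz":2.5,"wx":0,"wy":0,"wz":0,"jaw":-0.4},{"tx":0.6,"ty":-2.2,"tz":1.9,"wx":0,"wy":0,"wz":0,"jaw":-0.4},{"tx":0.5,"ty":-1.1,"tz":1,"wx":0,"wy":0,"wz":0,"jaw":-0.4},{"tx":0,"ty":0,"tz":0,"wx":0,"wy":0,"wz":0,"jaw":-0.4},{"tx":0,"ty":0,"tz":0,"wx":0,"wy":0,"wz":0,"jaw":-0.4}])

```text
time: 20.85
tool_pos: [657.4, 67.5, 180.9]
tcp_rot: [1.544, 1.569, -2.944]
contact_force: [0.2, -0.0, 0.6]
grip_width: 27.3
```

```bash
python3 -c "
from h import *
im=look('w17')"
```

```text
[657.45  67.52 180.93] t 20.85 F [ 0.22 -0.02  0.58] w 27.3 psi 1.7948839031531412 down [-1.8e-03 -4.0e-04 -1.0e+00]
```

View pics/w17.png

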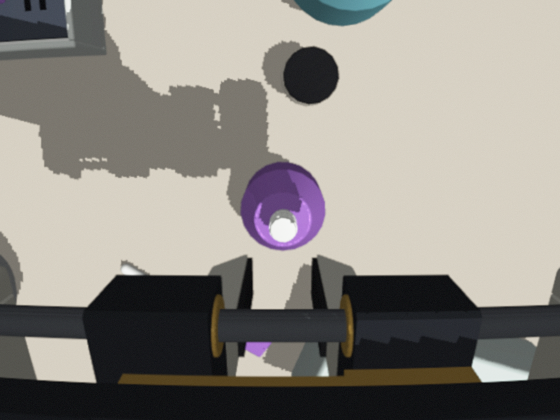

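```bash
python3 -c "
from h import *
im=cv2.imread('pics/w17.png')
a=im[200:250,255:315];cv2.imwrite('pics/f17.png',cv2.resize(a,None,fx=8,fy=8,interpolation=cv2.INTER_CUBIC))"
```

```text
(no output)
```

View pics/f17.png

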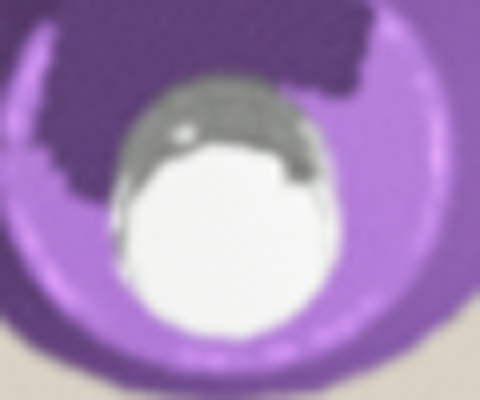

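```bash
python3 -c "
from h import *
P=px2w('wrist',[(283.6,229.7),(255+120/8,229.7),(255+338/8,229.7)],80,old('w17'));print(P,np.linalg.norm(P[1]-P[2]))
go([P[0][0],P[0][1],84.5],Rdown(np.pi/2+CY))
"
```

```text
[[662.46527708  69.69632467  80.        ]
 [664.52021164  60.67394129  80.        ]
 [660.40523781  78.75325499  80.        ]] 18.541698772399705
shift cm (old frame) [ 9.712 -0.543  0.15 ] turn [-0.0002 -0.0001 -0.0007] rows>= 1.9 shift in new frame [ 9.712 -0.535  0.148]
```

arm_command(plan=[{"tx":1.5,"ty":-0.25,"tz":0.08,"wx":0,"wy":0,"wz":0,"jaw":-0.4},{"tx":2.5,"ty":-0.25,"tz":0.07,"wx":0,"wy":0,"wz":0,"jaw":-0.4},{"tx":2.5,"ty":0,"tz":0,"wx":0,"wy":0,"wz":0,"jaw":-0.4},{"tx":1.8,"ty":0,"tz":0,"wx":0,"wy":0,"wz":0,"jaw":-0.4},{"tx":0.9,"ty":0,"tz":0,"wx":0,"wy":0,"wz":0,"jaw":-0.4},{"tx":0.35,"ty":0,"tz":0,"wx":0,"wy":0,"wz":0,"jaw":-0.4},{"tx":0,"ty":0,"tz":0,"wx":0,"wy":0,"wz":0,"jaw":-0.4},{"tx":0,"ty":0,"tz":0,"wx":0,"wy":0,"wz":0,"jaw":-1},{"tx":0,"ty":0,"tz":0,"wx":0,"wy":0,"wz":0,"jaw":-1},{"tx":0,"ty":0,"tz":0,"wx":0,"wy":0,"wz":0,"jaw":-1},{"tx":0,"ty":0,"tz":0,"wx":0,"wy":0,"wz":0,"jaw":-1}])

```text
time: 22.0
tool_pos: [663.4, 70.8, 87.4]
tcp_rot: [-1.808, 1.568, -0.013]
contact_force: [0.5, -0.9, 3.3]
grip_width: 17.4
```

```bash
python3 -c "
from h import *
im=look('w18')"
```

```text
[663.37  70.83  87.42] t 22.0 F [ 0.52 -0.88  3.31] w 17.4 psi 1.795022176052602 down [ 0.0024 -0.     -1.    ]
```

View pics/w18.png

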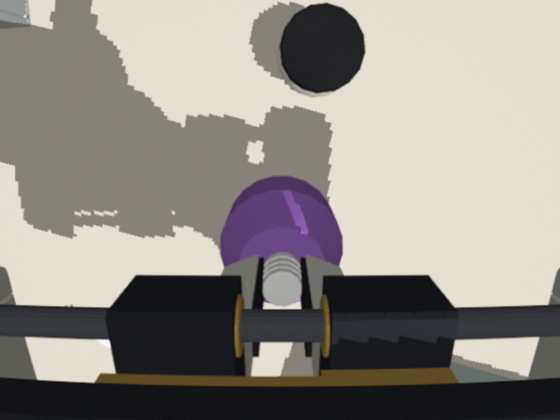

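arm_command(plan=[{"tx":-0.5,"ty":0,"tz":0,"wx":0,"wy":0,"wz":0,"jaw":-1},{"tx":-1.5,"ty":0,"tz":0,"wx":0,"wy":0,"wz":0,"jaw":-1},{"tx":-2.5,"ty":0,"tz":0,"wx":0,"wy":0,"wz":0,"jaw":-1},{"tx":-3,"ty":0,"tz":0,"wx":0,"wy":0,"wz":0,"jaw":-1},{"tx":-3,"ty":0,"tz":0,"wx":0,"wy":0,"wz":0,"jaw":-1},{"tx":-1.5,"ty":0,"tz":0,"wx":0,"wy":0,"wz":0,"jaw":-1},{"tx":0,"ty":0,"tz":0,"wx":0,"wy":0,"wz":0,"jaw":-1},{"tx":0,"ty":0,"tz":0,"wx":0,"wy":0,"wz":0,"jaw":-1}])

```text
time: 22.85
tool_pos: [662.5, 71.0, 206.4]
tcp_rot: [-1.152, 1.57, 0.643]
contact_force: [0.3, -0.4, -1.5]
grip_width: 17.1
```

```bash
python3 -c "
from h import *
im=look('w19');cv2.imwrite('pics/f19.png',cv2.resize(im[160:330,200:370],None,fx=3.5,fy=3.5,interpolation=cv2.INTER_CUBIC))
go([462,-191.2,205],Rdown(np.pi/2+CY))"
```

```text
[662.45  71.03 206.45] t 22.85 F [ 0.26 -0.41 -1.52] w 17.1 psi 1.7951224515577655 down [ 3.e-04  3.e-04 -1.e+00]
shift cm (old frame) [  0.069  25.342 -21.112] turn [ 0.0008  0.0006 -0.0013] rows>= 6.6 shift in new frame [  0.048  25.326 -21.131]
```

View pics/f19.png

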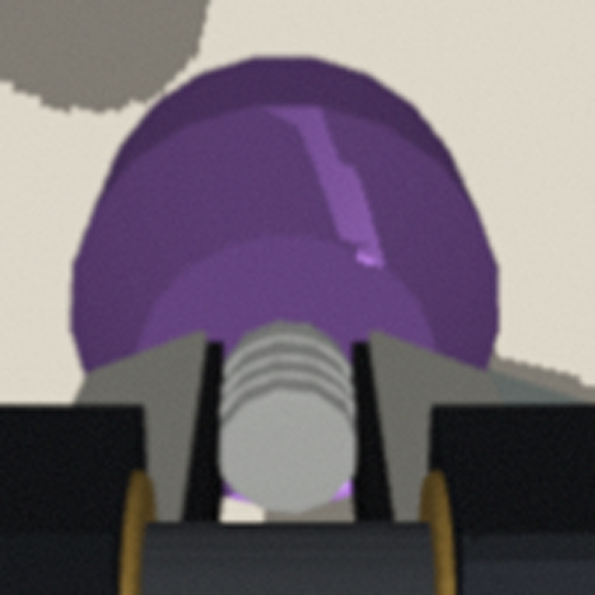

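```bash
python3 -c "
from h import *
o=old('w19');P=px2w('wrist',[(200+288/3.5,160+451/3.5)],o['tool_pos'][2]-7.4,o);p,R,_=cur(o);print(R.T@(P[0]-p))"
```

```text
[ 7.39952064  1.21273016 -0.0146808 ]
```

arm_command(plan=[{"tx":0,"ty":1.2,"tz":-1,"wx":0,"wy":0,"wz":0,"jaw":-1},{"tx":0,"ty":2.4,"tz":-2,"wx":0,"wy":0,"wz":0,"jaw":-1},{"tx":0,"ty":3,"tz":-2.5,"wx":0,"wy":0,"wz":0,"jaw":-1},{"tx":0,"ty":3,"tz":-2.5,"wx":0,"wy":0,"wz":0,"jaw":-1},{"tx":0,"ty":3,"tz":-2.5,"wx":0,"wy":0,"wz":0,"jaw":-1},{"tx":0,"ty":3,"tz":-2.5,"wx":0,"wy":0,"wz":0,"jaw":-1},{"tx":0,"ty":3,"tz":-2.5,"wx":0,"wy":0,"wz":0,"jaw":-1},{"tx":0,"ty":2.8,"tz":-2.3,"wx":0,"wy":0,"wz":0,"jaw":-1},{"tx":0,"ty":2.4,"tz":-2,"wx":0,"wy":0,"wz":0,"jaw":-1},{"tx":0,"ty":1.5,"tz":-1.3,"wx":0,"wy":0,"wz":0,"jaw":-1},{"tx":0,"ty":0,"tz":0,"wx":0,"wy":0,"wz":0,"jaw":-1},{"tx":0,"ty":0,"tz":0,"wx":0,"wy":0,"wz":0,"jaw":-1}])

```text
time: 24.1
tool_pos: [462.7, -190.7, 205.5]
tcp_rot: [0.235, 1.569, 2.029]
contact_force: [-0.1, 0.4, -1.3]
grip_width: 16.9
```

```bash
python3 -c "
from h import *
im=look('w20')
go([462,-191.2,118],Rdown(np.pi/2+CY))"
```

```text
[ 462.7  -190.75  205.52] t 24.1 F [-0.11  0.37 -1.31] w 16.9 psi 1.7938454140048166 down [-7.0e-04  1.5e-03 -1.0e+00]
shift cm (old frame) [ 8.764  0.121 -0.064] turn [ 0.0006  0.0013 -0.0001] rows>= 1.8 shift in new frame [ 8.764  0.122 -0.053]
```

View pics/w20.png

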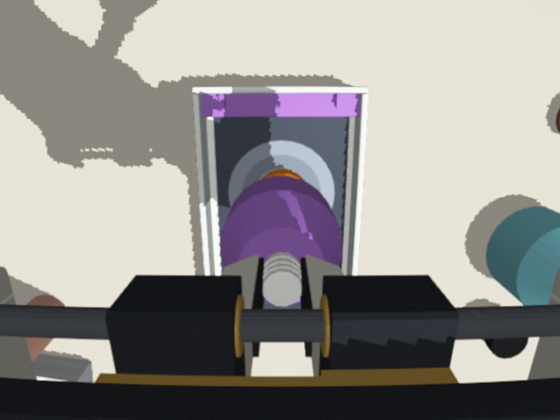

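arm_command(plan=[{"tx":1,"ty":-0.08,"tz":0,"wx":0,"wy":0,"wz":0,"jaw":-1},{"tx":1.5,"ty":0,"tz":0,"wx":0,"wy":0,"wz":0,"jaw":-1},{"tx":1.5,"ty":0,"tz":0,"wx":0,"wy":0,"wz":0,"jaw":-1},{"tx":1.5,"ty":0,"tz":0,"wx":0,"wy":0,"wz":0,"jaw":-1},{"tx":1.2,"ty":0,"tz":0,"wx":0,"wy":0,"wz":0,"jaw":-1},{"tx":0.8,"ty":0,"tz":0,"wx":0,"wy":0,"wz":0,"jaw":-1},{"tx":0.5,"ty":0,"tz":0,"wx":0,"wy":0,"wz":0,"jaw":-1},{"tx":0.4,"ty":0,"tz":0,"wx":0,"wy":0,"wz":0,"jaw":-1},{"tx":0.2,"ty":0,"tz":0,"wx":0,"wy":0,"wz":0,"jaw":-1},{"tx":0,"ty":0,"tz":0,"wx":0,"wy":0,"wz":0,"jaw":-1},{"tx":0,"ty":0,"tz":0,"wx":0,"wy":0,"wz":0,"jaw":-1}])

```text
time: 25.25
tool_pos: [464.0, -191.0, 120.6]
tcp_rot: [-1.956, 1.57, -0.161]
contact_force: [-0.1, -0.4, -0.5]
grip_width: 16.7
```

arm_command(plan=[{"tx":0.1,"ty":0,"tz":0,"wx":0,"wy":0,"wz":0,"jaw":-1},{"tx":0.1,"ty":0,"tz":0,"wx":0,"wy":0,"wz":0,"jaw":-1},{"tx":0,"ty":0,"tz":0,"wx":0,"wy":0,"wz":0,"jaw":-1},{"tx":0,"ty":0,"tz":0,"wx":0,"wy":0,"wz":0,"jaw":-1}])

```text
time: 25.65
tool_pos: [463.8, -190.9, 118.3]
tcp_rot: [-1.426, 1.57, 0.369]
contact_force: [-0.1, -0.4, -0.1]
grip_width: 17.1
```

arm_command(plan=[{"tx":0.1,"ty":0,"tz":0,"wx":0,"wy":0,"wz":0,"jaw":-1},{"tx":0.03,"ty":0,"tz":0,"wx":0,"wy":0,"wz":0,"jaw":-1},{"tx":0,"ty":0,"tz":0,"wx":0,"wy":0,"wz":0,"jaw":-1},{"tx":0,"ty":0,"tz":0,"wx":0,"wy":0,"wz":0,"jaw":-1}])

```text
time: 26.05
tool_pos: [464.1, -191.1, 117.3]
tcp_rot: [-2.139, 1.569, -0.343]
contact_force: [-0.9, -0.7, 3.7]
grip_width: 16.7
```

arm_command(plan=[{"tx":0,"ty":0,"tz":0,"wx":0,"wy":0,"wz":0,"jaw":-0.4},{"tx":0,"ty":0,"tz":0,"wx":0,"wy":0,"wz":0,"jaw":-0.4},{"tx":0,"ty":0,"tz":0,"wx":0,"wy":0,"wz":0,"jaw":-0.4},{"tx":-1.5,"ty":0,"tz":0,"wx":0,"wy":0,"wz":0,"jaw":-0.4},{"tx":-3,"ty":0,"tz":0,"wx":0,"wy":0,"wz":0,"jaw":-0.4},{"tx":-3,"ty":0,"tz":0,"wx":0,"wy":0,"wz":0,"jaw":-0.4},{"tx":-2.5,"ty":0,"tz":0,"wx":0,"wy":0,"wz":0,"jaw":-0.4},{"tx":-1,"ty":0,"tz":0,"wx":0,"wy":0,"wz":0,"jaw":-0.4},{"tx":0,"ty":0,"tz":0,"wx":0,"wy":0,"wz":0,"jaw":-0.4},{"tx":0,"ty":0,"tz":0,"wx":0,"wy":0,"wz":0,"jaw":-0.4}])

```text
time: 27.05
tool_pos: [463.3, -190.5, 225.8]
tcp_rot: [0.503, 1.569, 2.298]
contact_force: [0.6, -0.2, -0.7]
grip_width: 27.5
```

```bash
python3 -c "
from h import *
im=look('w21');cv2.imwrite('pics/f21.png',cv2.resize(im[100:270,180:380],None,fx=3.5,fy=3.5,interpolation=cv2.INTER_CUBIC))"
```

```text
[ 463.26 -190.54  225.76] t 27.05 F [ 0.63 -0.18 -0.74] w 27.5 psi 1.7949415119644183 down [-0.0011  0.0012 -1.    ]
```

View pics/f21.png

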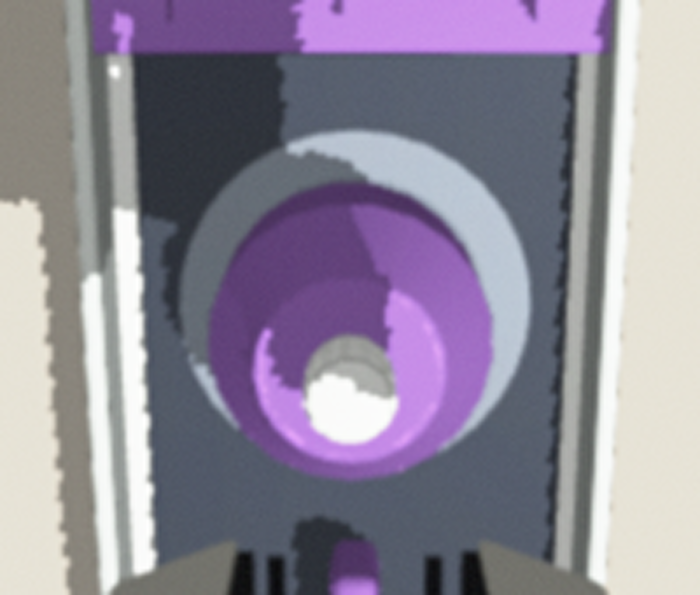

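```bash
python3 -c "
from h import *
o=old('w21');f=lambda p:(np.array(p,float)+.5)/3.5-.5+np.array((180,100))
print(px2w('wrist',f([(350,400)]),110,o))
go([467,72,210],Rdown(np.pi/2+CY))"
```

```text
[[ 462.56436125 -192.31895013  110.        ]]
shift cm (old frame) [ 1.588 -6.216 25.5  ] turn [ 0.0007  0.002  -0.0014] rows>= 5.3 shift in new frame [ 1.546 -6.196 25.508]
```

Medium sits at (462.6, −192.3), ~1 mm from the boss. On to the large cup.

arm_command(plan=[{"tx":0,"ty":-0.3,"tz":1,"wx":0,"wy":0,"wz":0,"jaw":-0.4},{"tx":0,"ty":-0.5,"tz":2,"wx":0,"wy":0,"wz":0,"jaw":-0.4},{"tx":0,"ty":-0.7,"tz":3,"wx":0,"wy":0,"wz":0,"jaw":-0.4},{"tx":0,"ty":-0.8,"tz":3.2,"wx":0,"wy":0,"wz":0,"jaw":-0.4},{"tx":0,"ty":-0.8,"tz":3.2,"wx":0,"wy":0,"wz":0,"jaw":-0.4},{"tx":0,"ty":-0.8,"tz":3.2,"wx":0,"wy":0,"wz":0,"jaw":-0.4},{"tx":0,"ty":-0.8,"tz":3.2,"wx":0,"wy":0,"wz":0,"jaw":-0.4},{"tx":0.4,"ty":-0.7,"tz":3,"wx":0,"wy":0,"wz":0,"jaw":-0.4},{"tx":0.6,"ty":-0.5,"tz":2.2,"wx":0,"wy":0,"wz":0,"jaw":-0.4},{"tx":0.5,"ty":-0.3,"tz":1.5,"wx":0,"wy":0,"wz":0,"jaw":-0.4},{"tx":0,"ty":0,"tz":0,"wx":0,"wy":0,"wz":0,"jaw":-0.4},{"tx":0,"ty":0,"tz":0,"wx":0,"wy":0,"wz":0,"jaw":-0.4}])

```text
time: 28.3
tool_pos: [467.1, 71.8, 211.5]
tcp_rot: [1.39, 1.57, -3.097]
contact_force: [-0.9, -0.5, -0.0]
grip_width: 27.7
```

```bash
python3 -c "
from h import *
im=look('w22');cv2.imwrite('pics/f22.png',cv2.resize(im[150:270,210:360],None,fx=5,fy=5,interpolation=cv2.INTER_CUBIC))"
```

```text
[467.1   71.82 211.52] t 28.3 F [-0.86 -0.47 -0.01] w 27.7 psi 1.7962371172966782 down [-8.e-04 -0.e+00 -1.e+00]
```

View pics/f22.png

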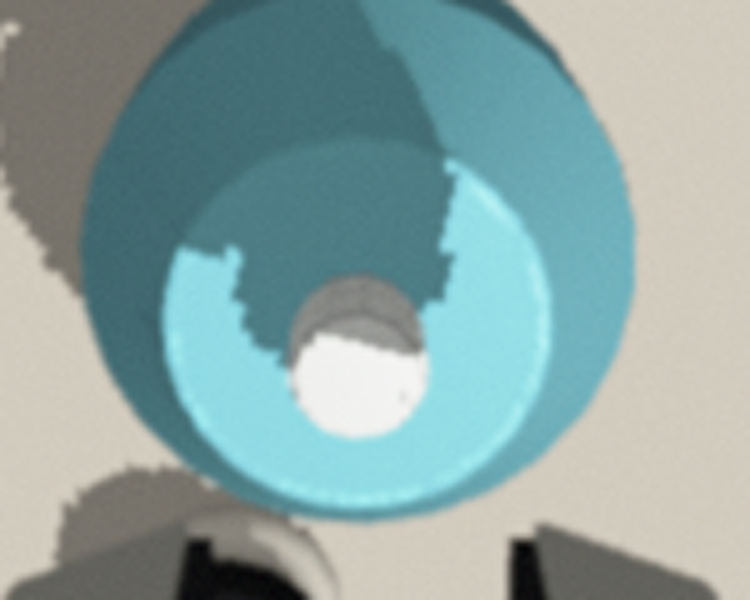

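```bash
python3 -c "
from h import *
P=px2w('wrist',[(282,225.3),(210+292/5,225.3),(210+429/5,225.3)],110,old('w22'));print(P,np.linalg.norm(P[1]-P[2]))
go([P[0][0],P[0][1],116],Rdown(np.pi/2+CY))
"
```

```text
[[469.56931559  72.31390878 110.        ]
 [471.63351547  63.30581367 110.        ]
 [467.47671411  81.45511729 110.        ]] 18.61924326281246
shift cm (old frame) [ 9.577 -0.24   0.047] turn [ 0.0009 -0.     -0.0002] rows>= 1.9 shift in new frame [ 9.577 -0.238  0.047]
```

arm_command(plan=[{"tx":1.5,"ty":-0.1,"tz":0.03,"wx":0,"wy":0,"wz":0,"jaw":-0.4},{"tx":2.5,"ty":-0.1,"tz":0,"wx":0,"wy":0,"wz":0,"jaw":-0.4},{"tx":2.5,"ty":0,"tz":0,"wx":0,"wy":0,"wz":0,"jaw":-0.4},{"tx":1.8,"ty":0,"tz":0,"wx":0,"wy":0,"wz":0,"jaw":-0.4},{"tx":0.9,"ty":0,"tz":0,"wx":0,"wy":0,"wz":0,"jaw":-0.4},{"tx":0.35,"ty":0,"tz":0,"wx":0,"wy":0,"wz":0,"jaw":-0.4},{"tx":0,"ty":0,"tz":0,"wx":0,"wy":0,"wz":0,"jaw":-0.4},{"tx":0,"ty":0,"tz":0,"wx":0,"wy":0,"wz":0,"jaw":-1},{"tx":0,"ty":0,"tz":0,"wx":0,"wy":0,"wz":0,"jaw":-1},{"tx":0,"ty":0,"tz":0,"wx":0,"wy":0,"wz":0,"jaw":-1},{"tx":0,"ty":0,"tz":0,"wx":0,"wy":0,"wz":0,"jaw":-1}])

```text
time: 29.45
tool_pos: [470.1, 72.2, 117.3]
tcp_rot: [-1.846, 1.568, -0.05]
contact_force: [0.4, -1.6, 5.1]
grip_width: 17.0
```

```bash
python3 -c "
from h import *
im=look('w23')"
```

```text
[470.07  72.16 117.31] t 29.45 F [ 0.37 -1.62  5.07] w 17.0 psi 1.7951733434921318 down [ 2.4e-03 -1.0e-04 -1.0e+00]
```

View pics/w23.png

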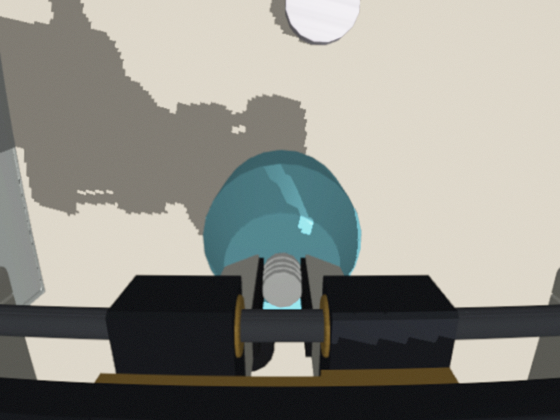

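arm_command(plan=[{"tx":-0.5,"ty":0,"tz":0,"wx":0,"wy":0,"wz":0,"jaw":-1},{"tx":-1.5,"ty":0,"tz":0,"wx":0,"wy":0,"wz":0,"jaw":-1},{"tx":-2.5,"ty":0,"tz":0,"wx":0,"wy":0,"wz":0,"jaw":-1},{"tx":-3,"ty":0,"tz":0,"wx":0,"wy":0,"wz":0,"jaw":-1},{"tx":-3,"ty":0,"tz":0,"wx":0,"wy":0,"wz":0,"jaw":-1},{"tx":-2,"ty":0,"tz":0,"wx":0,"wy":0,"wz":0,"jaw":-1},{"tx":-1,"ty":0,"tz":0,"wx":0,"wy":0,"wz":0,"jaw":-1},{"tx":0,"ty":0,"tz":0,"wx":0,"wy":0,"wz":0,"jaw":-1},{"tx":0,"ty":0,"tz":0,"wx":0,"wy":0,"wz":0,"jaw":-1}])

```text
time: 30.4
tool_pos: [468.8, 72.3, 250.5]
tcp_rot: [1.129, 1.569, 2.924]
contact_force: [-0.8, 0.1, -1.6]
grip_width: 16.9
```

```bash
python3 -c "
from h import *
im=look('w24');cv2.imwrite('pics/f24.png',cv2.resize(im[150:330,190:380],None,fx=3.3,fy=3.3,interpolation=cv2.INTER_CUBIC))
go([462.3,-191.7,252],Rdown(np.pi/2+CY))"
```

```text
[468.79  72.32 250.5 ] t 30.4 F [-0.79  0.06 -1.55] w 16.9 psi 1.7950359253008226 down [-1.4e-03  3.0e-04 -1.0e+00]
shift cm (old frame) [ -0.186   6.491 -25.598] turn [ 0.0007  0.0007 -0.002 ] rows>= 5.3 shift in new frame [ -0.18    6.473 -25.602]
```

View pics/f24.png

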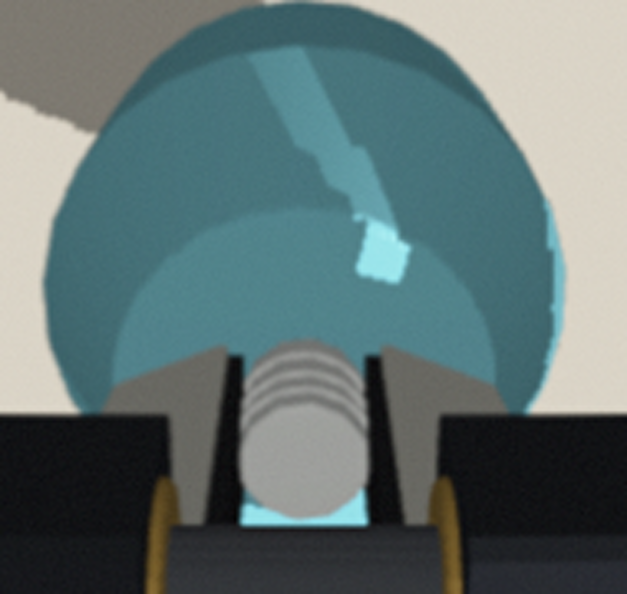

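```bash
python3 -c "
from h import *
o=old('w24');P=px2w('wrist',[(190+304/3.3,150+459/3.3)],o['tool_pos'][2]-7.3,o);p,R,_=cur(o);print(R.T@(P[0]-p))"
```

```text
[ 7.30143873  1.15296078 -0.08634408]
```

arm_command(plan=[{"tx":0,"ty":0.3,"tz":-1,"wx":0,"wy":0,"wz":0,"jaw":-1},{"tx":0,"ty":0.5,"tz":-2,"wx":0,"wy":0,"wz":0,"jaw":-1},{"tx":0,"ty":0.7,"tz":-3,"wx":0,"wy":0,"wz":0,"jaw":-1},{"tx":0,"ty":0.8,"tz":-3.2,"wx":0,"wy":0,"wz":0,"jaw":-1},{"tx":0,"ty":0.8,"tz":-3.2,"wx":0,"wy":0,"wz":0,"jaw":-1},{"tx":0,"ty":0.8,"tz":-3.2,"wx":0,"wy":0,"wz":0,"jaw":-1},{"tx":0,"ty":0.8,"tz":-3.2,"wx":0,"wy":0,"wz":0,"jaw":-1},{"tx":0,"ty":0.7,"tz":-3,"wx":0,"wy":0,"wz":0,"jaw":-1},{"tx":0,"ty":0.6,"tz":-2.3,"wx":0,"wy":0,"wz":0,"jaw":-1},{"tx":0,"ty":0.3,"tz":-1.5,"wx":0,"wy":0,"wz":0,"jaw":-1},{"tx":0,"ty":0,"tz":0,"wx":0,"wy":0,"wz":0,"jaw":-1},{"tx":0,"ty":0,"tz":0,"wx":0,"wy":0,"wz":0,"jaw":-1}])

```text
time: 31.65
tool_pos: [464.6, -191.1, 251.0]
tcp_rot: [0.119, 1.569, 1.914]
contact_force: [1.1, -0.1, -1.9]
grip_width: 16.8
```

```bash
python3 -c "
from h import *
im=look('w25')
go([462.3,-191.7,148.5],Rdown(np.pi/2+CY))"
```

```text
[ 464.57 -191.09  250.98] t 31.65 F [ 1.14 -0.12 -1.93] w 16.8 psi 1.7944090218000293 down [-4.0e-04  1.2e-03 -1.0e+00]
shift cm (old frame) [10.265  0.257 -0.062] turn [0.001  0.0011 0.0001] rows>= 2.1 shift in new frame [10.265  0.256 -0.051]
```

View pics/w25.png

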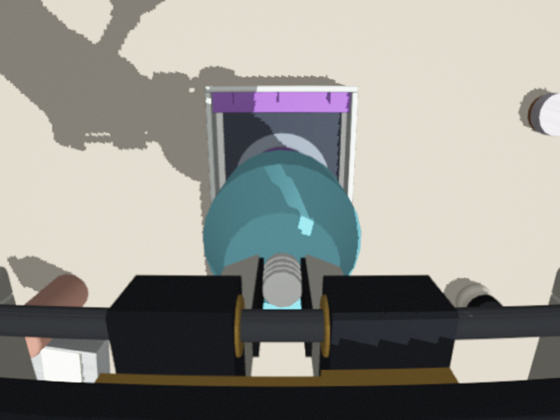

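arm_command(plan=[{"tx":0.6,"ty":0.14,"tz":-0.05,"wx":0,"wy":0,"wz":0,"jaw":-1},{"tx":1.2,"ty":0,"tz":0,"wx":0,"wy":0,"wz":0,"jaw":-1},{"tx":1.5,"ty":0,"tz":0,"wx":0,"wy":0,"wz":0,"jaw":-1},{"tx":1.5,"ty":0,"tz":0,"wx":0,"wy":0,"wz":0,"jaw":-1},{"tx":1.5,"ty":0,"tz":0,"wx":0,"wy":0,"wz":0,"jaw":-1},{"tx":1.3,"ty":0,"tz":0,"wx":0,"wy":0,"wz":0,"jaw":-1},{"tx":1,"ty":0,"tz":0,"wx":0,"wy":0,"wz":0,"jaw":-1},{"tx":0.7,"ty":0,"tz":0,"wx":0,"wy":0,"wz":0,"jaw":-1},{"tx":0.5,"ty":0,"tz":0,"wx":0,"wy":0,"wz":0,"jaw":-1},{"tx":0.3,"ty":0,"tz":0,"wx":0,"wy":0,"wz":0,"jaw":-1},{"tx":0,"ty":0,"tz":0,"wx":0,"wy":0,"wz":0,"jaw":-1},{"tx":0,"ty":0,"tz":0,"wx":0,"wy":0,"wz":0,"jaw":-1}])

```text
time: 32.9
tool_pos: [463.9, -192.2, 150.8]
tcp_rot: [-1.93, 1.57, -0.135]
contact_force: [0.1, -0.1, -1.8]
grip_width: 17.1
```

arm_command(plan=[{"tx":0.1,"ty":0,"tz":0,"wx":0,"wy":0,"wz":0,"jaw":-1},{"tx":0.1,"ty":0,"tz":0,"wx":0,"wy":0,"wz":0,"jaw":-1},{"tx":0.1,"ty":0,"tz":0,"wx":0,"wy":0,"wz":0,"jaw":-1},{"tx":0,"ty":0,"tz":0,"wx":0,"wy":0,"wz":0,"jaw":-1},{"tx":0,"ty":0,"tz":0,"wx":0,"wy":0,"wz":0,"jaw":-1}])

```text
time: 33.4
tool_pos: [463.7, -192.1, 147.5]
tcp_rot: [-1.279, 1.57, 0.516]
contact_force: [-0.2, 0.2, -1.6]
grip_width: 16.8
```

arm_command(plan=[{"tx":0.05,"ty":0,"tz":0,"wx":0,"wy":0,"wz":0,"jaw":-1},{"tx":0,"ty":0,"tz":0,"wx":0,"wy":0,"wz":0,"jaw":-1},{"tx":0,"ty":0,"tz":0,"wx":0,"wy":0,"wz":0,"jaw":-1}])

```text
time: 33.7
tool_pos: [463.7, -192.2, 147.4]
tcp_rot: [-1.982, 1.57, -0.187]
contact_force: [-1.2, 0.7, 4.4]
grip_width: 16.8
```

Contact at the expected height (147.4). Release and retreat.

arm_command(plan=[{"tx":0,"ty":0,"tz":0,"wx":0,"wy":0,"wz":0,"jaw":-0.4},{"tx":0,"ty":0,"tz":0,"wx":0,"wy":0,"wz":0,"jaw":-0.4},{"tx":0,"ty":0,"tz":0,"wx":0,"wy":0,"wz":0,"jaw":-0.4},{"tx":-1.5,"ty":0,"tz":0,"wx":0,"wy":0,"wz":0,"jaw":-0.4},{"tx":-3,"ty":0,"tz":0,"wx":0,"wy":0,"wz":0,"jaw":-0.4},{"tx":-3,"ty":0,"tz":0,"wx":0,"wy":0,"wz":0,"jaw":-0.4},{"tx":-2.5,"ty":0,"tz":0,"wx":0,"wy":0,"wz":0,"jaw":-0.4},{"tx":-1.5,"ty":0,"tz":0,"wx":0,"wy":0,"wz":0,"jaw":-0.4},{"tx":0,"ty":-1,"tz":2,"wx":0,"wy":0,"wz":0,"jaw":-0.4},{"tx":0,"ty":-1,"tz":3,"wx":0,"wy":0,"wz":0,"jaw":-0.4},{"tx":0,"ty":-1,"tz":3,"wx":0,"wy":0,"wz":0,"jaw":-0.4},{"tx":0,"ty":-1,"tz":3,"wx":0,"wy":0,"wz":0,"jaw":-0.4},{"tx":0,"ty":-1,"tz":3,"wx":0,"wy":0,"wz":0,"jaw":-0.4},{"tx":0,"ty":-1,"tz":3,"wx":0,"wy":0,"wz":0,"jaw":-0.4},{"tx":0,"ty":-0.5,"tz":2,"wx":0,"wy":0,"wz":0,"jaw":-0.4},{"tx":0,"ty":0,"tz":0,"wx":0,"wy":0,"wz":0,"jaw":-0.4},{"tx":0,"ty":0,"tz":0,"wx":0,"wy":0,"wz":0,"jaw":-0.4}])

```text
time: 35.4
tool_pos: [484.8, 7.5, 261.9]
tcp_rot: [-2.169, 1.57, -0.372]
contact_force: [0.1, 0.3, -0.4]
grip_width: 27.5
```

```bash
python3 -c "
from h import *
look('w26')
im=look('s26','scene');crop(im,120,90,420,270,2.6,'pics/s26c.png')
im=look('t26','top');crop(im,200,150,430,310,3.4,'pics/t26c.png')"
```

```text
[484.77   7.53 261.91] t 35.4 F [ 0.06  0.32 -0.41] w 27.5 psi 1.7962296940427593 down [ 4.e-04 -2.e-04 -1.e+00]
[484.8    7.01 261.91] t 35.45 F [0.33 0.31 0.23] w 27.2 psi 1.795099782913673 down [ 4.e-04 -2.e-04 -1.e+00]
[484.81   6.7  261.94] t 35.5 F [ 0.24  0.6  -0.96] w 27.6 psi 1.7942344785734141 down [ 5.e-04 -1.e-04 -1.e+00]
```

View pics/w26.png

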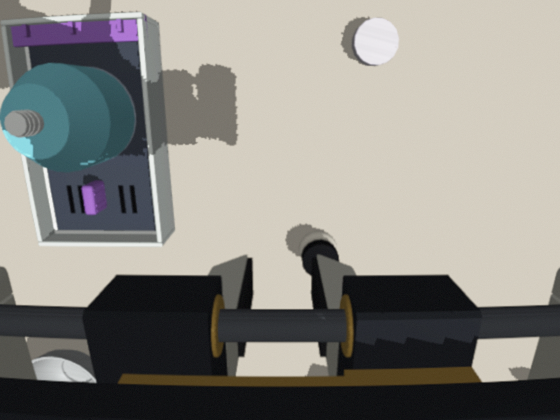

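View pics/s26c.png

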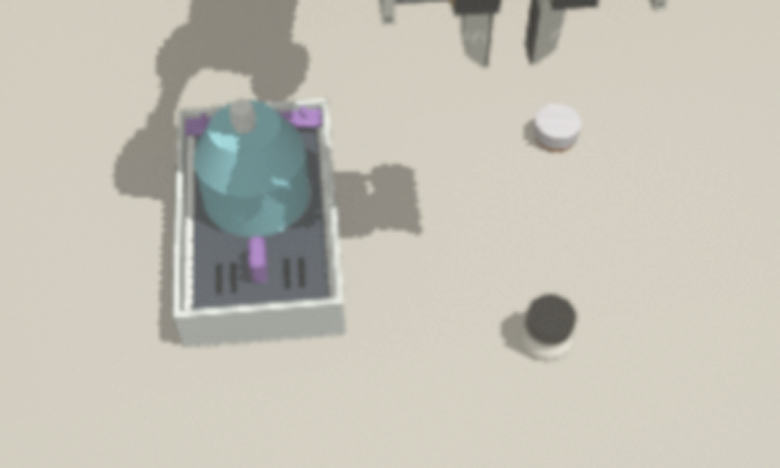

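View pics/t26c.png

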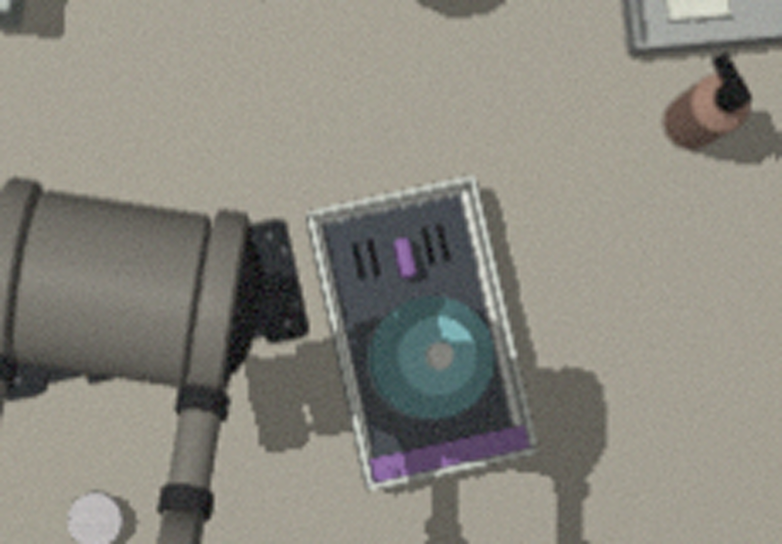

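```bash
python3 -c "
from h import *
print(px2w('top',[(200+440/3.4,150+356/3.4)],140)+[-1.5,5.5,0], px2w('scene',[(120+242/2.6,90+104/2.6)],140)+[-2.5,-1,0])
print(px2w('top',[(200+405/3.4,150+257/3.4)],58)+[-1.5,5.5,0])
u=np.array([np.cos(CY),np.sin(CY)]);print(CC-22.5*u,CC+57.5*u)
print(px2w('scene',[(120+550/2.6,90+320/2.6)],40))
p,R,o=cur();print(o['contact_force'],o['dq'].round(3))"
```

```text
[[ 460.23738068 -191.80695416  140.        ]] [[ 459.19486749 -190.06565101  140.        ]]
[[ 537.54448741 -173.41357383   58.        ]]
[ 461.85962743 -191.08698821] [ 539.86984102 -173.35547457]
[[565.64768434  67.39175636  40.        ]]
[0.53716616 0.81953369 0.2595545 ] [-0.005  0.     0.     0.003  0.001  0.002]
```

```bash
python3 -c "
from plant import bot
print(bot.close_job())"
```

```text
the job is handed in; nothing more can be done
None
```

The caddy is packed and the job was handed in at about 35.5 s; no verdict was reported. I lifted the insert by its tab, slid it under the lilac lip at about 11° and lowered it flat. Then I nested the small, medium and large cups over the boss, releasing each one.

**Insert:** the wrist camera put it at caddy x ≈ -23, y ≈ 0 mm (target -22, 0) with yaw within 0.1°. The arm touched down at the height expected for lying flat on the ledge.

**Cups:** all nozzles measured within about 3 mm of the boss centre. Each cup touched down at its expected height, within 0.2 mm.

**Other checks:** the jar still stands within about 2 mm of where the same camera first saw it. The bottle looks upright and was not re-measured. The arm is clear of everything with the fingers empty.

**Disagreements:**
- The top and scene cameras differ by 5–8 mm in y, so I used the wrist camera for fine positions.
- The wrist-camera fit showed the insert tilted about 1.1°. I took this as pixel noise because the touchdown height and the pictures show it flat; it is inside the 2° limit either way.
- The top camera put the insert about 2 mm further under the lip (x ≈ -25 mm), also within limits.

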